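# Shut down the drying oven and pull its tray out

### The job

The pieces in the bench drying oven are done: while the tray is still in, turn the dial on the blue controller fully anticlockwise to off. Lift whichever stands in the tray's way, the white jar or the cream firebrick, over onto the middle of the round white heat board without letting the tray or oven push it, and pull the tray out by its handle all the way to its stop. Leave the other one of the two and everything else on the bench where it is, and let go of everything at the end.

Things in the scene. Friction and masses are not known exactly. Their poses are not given: they have to be found in the camera images.
- oven: grey bench oven fixed to the bench, 220 deep (x) x 250 wide (y) x 155 mm high; origin on the bench under its middle; faces its own -x, towards the robot. Its one tray slides out along its -x: steel front 244 mm wide, 30 to 138 mm above the bench, 110 mm ahead of the origin when shut, sweeping 150 mm of bench; the handle reaches 49 mm further ahead
- tray (a joint): how far the tray is out, in m: 0 shut, 0.15 at its stop; it starts between shut and 15 mm out; light friction
- tray_handle (a point): middle of the tray's red bar handle: a round bar 13 mm thick and 140 mm long along the oven's y, 120 mm above the bench, 42 mm ahead of the tray's front (35 mm clear gap behind the bar), 35 mm below the oven's top; moves with the tray
- controller: blue box, 130 (x) x 120 (y) x 85 mm high, fixed to the bench on the left or the right of the oven, with the dial on its top; origin under its middle
- dial (a joint): angle of the dial in rad: 0 is off, the end stop fully anticlockwise seen from above; grows clockwise to 2.8; stiff enough to stay where it is left
- dial_grip (a point): on the dial's vertical axis at the height to grip, 123 mm above the bench; the dial has a black upright grip bar 55 mm long (the point's x), 14 mm wide (the point's y), 32 mm tall, its top 130 mm above the bench; the point turns with the dial
- board: round white heat board, 160 mm across and 12 mm thick, fixed to the bench; origin in the middle of its underside
- jar: white jar with a green cap, 56 mm across, 90 mm high, 0.25 kg, upright; origin in the middle of its underside; either in the tray's way or off to one side
- brick: cream half firebrick, 115 (its x) x 57 (its y) x 60 mm high, about 0.3 kg; origin in the middle of its underside; either in the tray's way or off to one side
- extractor: grey fume extractor, 130 x 120 x 160 mm high, fixed to the bench on the side of the oven away from the controller; origin under its middle
- brush_can: steel can with a red band and brushes, 61 mm across, 90 mm high, brushes up to 148 mm; loose, beside the tray's path; origin in the middle of its underside; to be left alone
- flux_bottle: amber bottle, 56 mm across, 130 mm high; loose, beside the tray's path on the other side; origin in the middle of its underside; to be left alone
- tin_lid: blue tin lid, 72 mm across, 12 mm high, lying loose on the oven's top; origin in the middle of its underside; to be left alone
- pliers: pliers with red handles, 155 mm long (x), 60 mm wide, 14 mm high, lying loose on the bench at the right; origin under the joint; to be left alone
- wire_form: open steel wire form, 105 mm across, 83 mm high, loose on the bench at the left; origin under its middle; to be left alone
Mind the look-alikes: they are no part of the job. Several things have the shape of the brick; the one meant has the colours described above.

How it is judged:
By the outcome, as a careful person would: the job done as asked, in the order asked, and still so for the second after the job is handed in, with the robot touching nothing.
It also fails if it takes over 72 s, if anything falls off the work surface, if the arm or the gripper's body presses on something with over 40 N, if the wrist force passes 120 N, or if a joint passes its speed limit or range.

### The arm

A 6-joint arm with a two-finger parallel gripper is mounted at the origin on the work surface. World frame = base frame: x ahead of the robot, y to its left, z up, the work surface at z = 0. Lengths are in m, angles in rad, forces in N, time in s.
With the tool pointing down it reaches from about 0.375 to 0.9 m from the base axis. Payload 3.1 kg.
Tool frame: the origin (TCP) lies on the centre line of the jaws, within the pads' length; the fingertips stand 19 mm ahead of it and the grasp point (between the pads) is the TCP; z points along the fingers, y is the direction in which the jaws open and shut (so a half turn about z gives the same grasp; the last joint's range is limited). The gripper opens to 85 mm and grips with 20 to 120 N. Pads are 22 mm wide; open, the fingers measure 114 mm over their backs; the gripper's body (76 mm by 85 mm) begins 54 mm behind the grasp point. The pads swing forward as they close: fully open they stand 13 mm farther back than shut.
Start: joints at [-1.45, 0.527, 1.433, -0, 1.181, -0.178], TCP at [0.184, -0.597, 0.215] pointing down, gripper open.
Joint ranges: [-3.08, 3.08], [-0.75, 2.2], [0.22, 2.44], [-1.43, 4.57], [0, 2.65], [-2.85, 2.85]. Speed limits (rad/s): [2.79, 2.79, 3.14, 3.14, 3.14, 3.14].

### API

Orientations are given as a unit quaternion [x, y, z, w].
In Python, from station import manip, imaging, workorder gives the robot as it stands.
- The arm moves only by the shell command python3 -m creep 'ROWS' [FORCE]. ROWS is a JSON object of lists of equal length, an entry for each row: "claw": the finger opening in cm, from 0 to 8.54; "dp": the shift along the tool's x, y, z in cm, a list of three; "roll": the turn about the tool's z in rad. In form: {"claw": [claw, ...], "dp": [[dx, dy, dz], ...], "roll": [roll, ...]}. A call has 1 to 12 rows; each row is the pose to reach, as a shift and turn from the pose commanded when the call began, along the tool's axes at that moment; what a row does not reach only later rows make up. A row lasts 1/10 s, in which the tool goes at most 50 mm and 8.59 degrees, less where a joint would pass 70% of its speed; a pose out of reach is approached as far as the arm can. A call with a gripper value outside its range is refused whole. The fingers move at their own pace and stop on an object; FORCE is the grip in N (left out, the last holds). Time passes only in rows, so rows that repeat a pose let the fingers close. It gives the time, the measured TCP pose, the force and the opening at its end, in the units of the state.
- manip.sense(): the state, without advancing time (a new reading comes with each control period).
- imaging.snapshot(name): name is "scene" or "top"; returns a dict with "image" (400x640x3 uint8, red, green, blue), "z_map" (400x640 float32, m along the optical axis (not along the pixel's ray), 0 where there is no reading), "vfov" (degrees; the focal length in pixels is half the picture's height over the tangent of half this angle, whatever the lens; pixels are square), "cx", "cy" (the principal point, pixels), "R" (3x3) and "t" (3): a world point X has camera coordinates R X + t. Camera axes: x right, y down, z forward; pixel columns grow to the right and rows downward; lengths in m; the calibration is good to about 2 mm. A picture is of the moment at which its call begins.
- workorder.sign_off(): hands the job in, once; it reports no verdict.
The state is a dict: "t": time; "q": joint angles; "qd": joint speeds; "tau": joint torques, N m; "tcp_pos": TCP position; "tool_rot": TCP orientation; "force": force on the tool from outside, world axes, zero at the start; "ft_torque": the same for the moment, N m; "finger_gap": opening from 0.0 (shut) to 1.0 (fully open).
Only numpy, scipy, OpenCV 4.12 (cv2) and the standard library are available. Lean on these libraries where they do the work, as an engineer would, in place of code of your own. Each camera call takes 0.05 s, during which the arm holds its last target.

## Working session

There is one attempt and no reset: what is moved stays moved. The work goes in short steps, Python scripts to look and compute and a shell command to move; the robot and the scene stay as the last step left them, time stands still between calls to the robot, and variables do not carry over. Pictures are saved under pics/ and viewed, and the job is handed in when it is done.

```bash
mkdir -p pics; ls
cat > h.py <<'E'
from station import manip, imaging, workorder
import numpy as np, cv2
def snap(n,save):
    d=imaging.snapshot(n); cv2.imwrite('pics/'+save+'.png',d['image'][:,:,::-1])
    np.savez(save+'.npz',**{k:np.array(v) for k,v in d.items()}); return d
def load(s): return dict(np.load(s+'.npz'))
def world(d):
    H,W=d['z_map'].shape; f=H/2/np.tan(np.radians(float(d['vfov']))/2)
    u,v=np.meshgrid(np.arange(W),np.arange(H)); z=d['z_map']
    c=np.stack([(u-d['cx'])/f*z,(v-d['cy'])/f*z,z],-1)
    P=(c-d['t'])@d['R']; P[z==0]=np.nan; return P
def proj(d,X):
    H=400; f=H/2/np.tan(np.radians(float(d['vfov']))/2)
    c=d['R']@np.array(X)+d['t']; return c[0]/c[2]*f+d['cx'],c[1]/c[2]*f+d['cy']
E
python3 - <<'E'
from h import *
for n in('scene','top'):
    d=snap(n,n+'0'); print(n,d['vfov'],d['cx'],d['cy'],d['t'],d['R'].round(3), -d['R'].T@d['t'])
print(manip.sense())
E
```

```text
pics
scene 56.90453674219326 317.3402494394494 202.29984351552918 [-0.4333174  -0.07892958  1.37968647] [[ 0.862  0.506  0.012]
 [ 0.325 -0.535 -0.78 ]
 [-0.389  0.676 -0.626]] [ 0.93534295 -0.75550971  0.80738295]
top 46.58584123547116 320.23515712171707 195.54083029679245 [0.01491842 0.5180435  1.51254345] [[-0.016 -1.    -0.016]
 [-0.991  0.017 -0.132]
 [ 0.132  0.014 -0.991]] [ 0.31364422 -0.014935    1.56773198]
{'t': 0.1, 'q': array([-1.45051383e+00,  5.28412766e-01,  1.43377942e+00,  6.62143584e-06,
        1.18139436e+00, -1.78531388e-01]), 'qd': array([ 0.00022395, -0.00263308, -0.00319859, -0.00120878, -0.0004184 ,
        0.00052251]), 'tau': array([ 1.57689246e-04, -4.43302310e+01, -1.78586859e+01, -2.72529151e-04,
        3.81965510e-03,  1.83056693e-05]), 'tcp_pos': array([ 0.18392047, -0.59661716,  0.21400552]), 'tool_rot': array([ 9.88859225e-01,  1.48850390e-01,  3.20917740e-05, -9.96436385e-04]), 'force': array([ 0.05763573,  0.42965452, -0.75811149]), 'ft_torque': array([ 0.03051268, -0.02457625,  0.00518683]), 'finger_gap': 0.9992872261539616}
```

View pics/scene0.png

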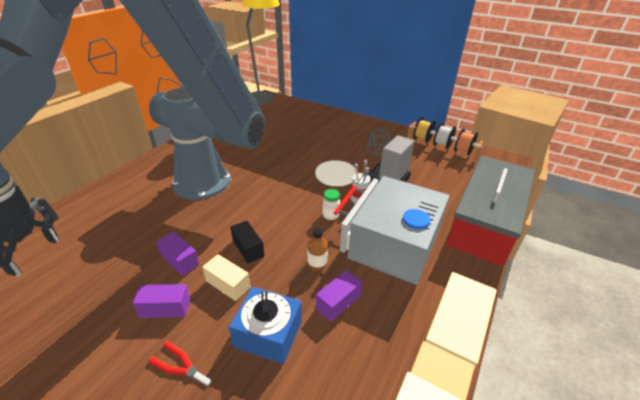

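View pics/top0.png

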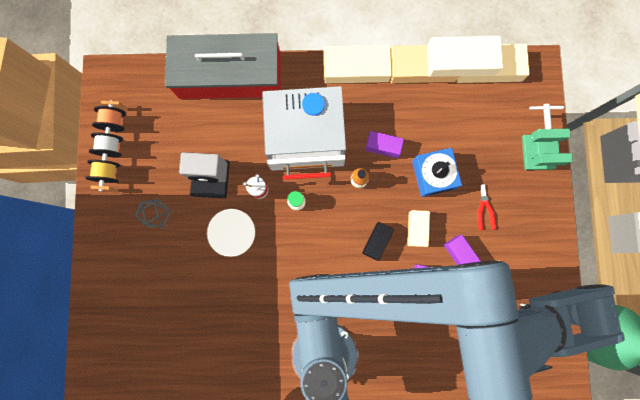

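The top view shows the oven at (304,122) and its red handle at (306,177). The jar with the green cap is at (296,200), directly in front of the handle. The cream brick is at (419,228), off to the right. The board is at (231,232) and the blue controller at (438,172). The purple and black blocks are look-alikes. Next I'll measure.

Run:
```python
from h import *
T=load('top0');S=load('scene0')
masks={}
def hsv(d): return cv2.cvtColor(d['image'],cv2.COLOR_RGB2HSV)
for nm,d in(('top',T),('scene',S)):
    P=world(d);h=hsv(d);H,s,v=[h[...,i].astype(int) for i in range(3)]
    x,y,z=P[...,0],P[...,1],P[...,2]
    def rep(n,m):
        p=P[m&np.isfinite(z)]
        if len(p)<4: print(nm,n,len(p));return
        xy=p[:,:2].astype(np.float32); c,r=cv2.minEnclosingCircle(xy); rr=cv2.minAreaRect(xy)
        print(nm,n,len(p),'med',np.median(p,0).round(4),'circ',np.round(c,4),round(r,4),'rect',np.round(rr[0],4),np.round(rr[1],4),round(rr[2],1))
    inb=(x>0.2)&(x<1.1)&(abs(y)<0.6)
    rep('cap',inb&(H>45)&(H<80)&(s>120)&(z>0.08)&(z<.1))
    rep('handle',inb&((H<6)|(H>174))&(s>150)&(z>0.108)&(z<.14)&(y>-0.12)&(y<.15))
    rep('ctrltop',inb&(z>0.075)&(z<.095)&(y<-.2)&(y>-.5)&(x>.4)&(H>95)&(H<125)&(s>100))
    rep('ctrlbody',inb&(z>0.02)&(z<.1)&(y<-.2)&(y>-.5)&(x>.4)&(H>95)&(H<125)&(s>100))
    rep('dialbar',inb&(z>0.122)&(z<.14)&(y<-.2)&(y>-.5)&(x>.4))
    rep('dialdisc',inb&(z>0.09)&(z<.12)&(y<-.2)&(y>-.5)&(x>.4)&(s<60)&(v>150))
    rep('board',inb&(z>0.006)&(z<.02)&(y>.1)&(y<.4)&(x>.3)&(x<.65)&(s<60)&(v>140))
    rep('oventop',inb&(z>0.145)&(z<.162)&(y>-.15)&(y<.2)&(x>.55))
    rep('bottle',inb&(z>0.1)&(z<.14)&(y>-.16)&(y<-.03)&(x>.45)&(x<.65))
    rep('can',inb&(z>0.06)&(z<.16)&(y>.08)&(y<.22)&(x>.45)&(x<.6))
    rep('extr',inb&(z>0.145)&(z<.17)&(y>.2)&(y<.45)&(x>.45)&(x<.8))
    rep('brick',inb&(z>0.05)&(z<.07)&(y<-.15)&(y>-.4)&(x>.3)&(x<.55)&(H>15)&(H<35)&(s<130)&(v>130))
```

```text
top cap 173 med [0.5039 0.0867 0.089 ] circ [0.5034 0.0861] 0.0249 rect [0.5047 0.0868] [0.0455 0.0466] 89.1
top handle 193 med [0.5705 0.0459 0.1241] circ [0.7209 0.0585] 0.1735 rect [0.6895 0.1134] [0.3466 0.1357] 29.8
top ctrltop 493 med [ 0.5701 -0.3714  0.083 ] circ [ 0.587  -0.3786] 0.0854 rect [ 0.588  -0.3795] [0.1303 0.1207] 11.8
top ctrlbody 678 med [ 0.5666 -0.3478  0.0814] circ [ 0.5873 -0.3786] 0.0856 rect [ 0.587  -0.3794] [0.1321 0.1212] 11.8
top dialbar 868 med [ 0.9614 -0.4264  0.1248] circ [ 0.7947 -0.4302] 0.2369 rect [ 0.7946 -0.4292] [0.1363 0.4566] 88.9
top dialdisc 535 med [ 0.9363 -0.3986  0.1153] circ [ 0.7816 -0.4226] 0.2513 rect [ 0.7818 -0.4145] [0.1406 0.4968] 84.8
top board 1624 med [0.4029 0.3082 0.0116] circ [0.4257 0.2422] 0.1502 rect [0.4453 0.2617] [0.1593 0.2848] 41.6
top oventop 4690 med [0.734  0.0621 0.1538] circ [0.7737 0.1133] 0.2268 rect [0.7704 0.0517] [0.2683 0.4314] 86.2
top bottle 167 med [ 0.6177 -0.0698  0.1296] circ [ 0.5977 -0.0846] 0.0625 rect [ 0.6061 -0.086 ] [0.1163 0.0781] 80.8
top can 413 med [0.5354 0.1151 0.0899] circ [0.5286 
[... 991 characters left out ...]
355] 87.5
scene board 758 med [0.4083 0.2994 0.0096] circ [0.4511 0.2719] 0.1375 rect [0.4549 0.2927] [0.1636 0.2604] 73.5
scene oventop 4051 med [0.7422 0.0304 0.1531] circ [0.7458 0.0514] 0.1611 rect [0.7447 0.0519] [0.2056 0.2561] 2.6
scene bottle 285 med [ 0.6227 -0.076   0.1253] circ [ 0.6031 -0.0877] 0.0629 rect [ 0.6084 -0.0882] [0.1188 0.0798] 83.2
scene can 385 med [0.5512 0.1891 0.0878] circ [0.5289 0.1497] 0.085 rect [0.5392 0.1498] [0.1397 0.1177] 89.6
scene extr 406 med [0.6145 0.3636 0.1571] circ [0.5956 0.3337] 0.1085 rect [0.6039 0.3322] [0.2079 0.0785] 79.6
scene brick 785 med [ 0.4107 -0.3211  0.058 ] circ [ 0.4061 -0.3174] 0.0623 rect [ 0.4062 -0.3176] [0.0585 0.1153] 85.8
```

Run:
```python
import cv2,numpy as np
t=cv2.imread('pics/top0.png');s=cv2.imread('pics/scene0.png')
a=cv2.resize(t[80:260,200:470],(780,520),interpolation=cv2.INTER_CUBIC);cv2.imwrite('pics/c1.png',a)
b=cv2.resize(s[150:350,220:380],(480,600),interpolation=cv2.INTER_CUBIC)
cv2.imwrite('pics/c2.png',b)
```

```text
(no output)
```

View pics/c1.png

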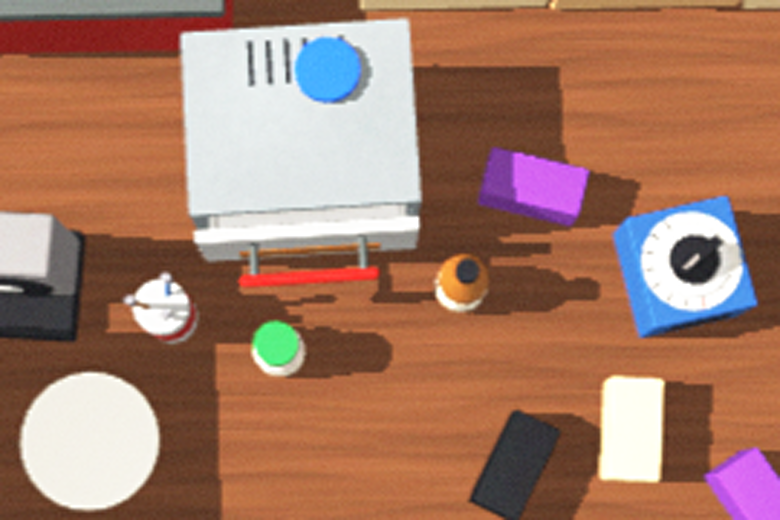

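View pics/c2.png

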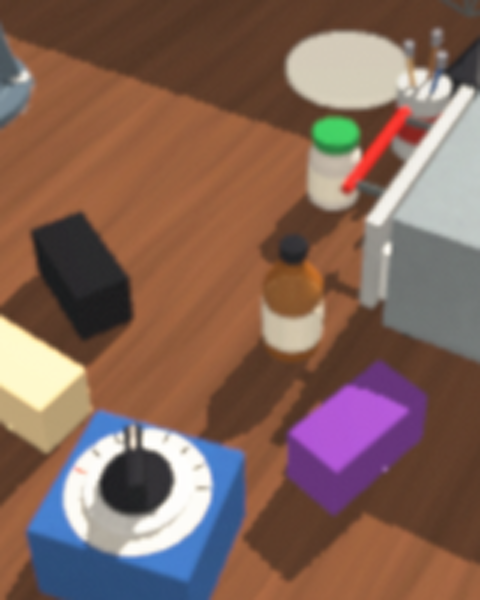

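The jar, white with a green cap at top (296,200), stands under and in front of the handle, so it is the one in the way. The only cream block is the brick at top (419,228), which is well clear of the path. The purple (385,145 and 462,250) and black (378,240) blocks are look-alikes. Next is the dial in detail.

Run:
```python
from h import *
T=load('top0');S=load('scene0')
out=[]
for zz in(.093,.13):
  for d in(T,S):
    # rectified: top of picture = +x, left = +y, centre 0.589,-0.381, 130mm -> 380px
    n=380;sc=.15/n
    X=[(0.589+.075,-.381+.075),(0.589+.075,-.381-.075),(0.589-.075,-.381-.075),(0.589-.075,-.381+.075)]
    src=np.float32([proj(d,(a,b,zz)) for a,b in X]);dst=np.float32([(0,0),(n,0),(n,n),(0,n)])
    im=cv2.warpPerspective(d['image'],cv2.getPerspectiveTransform(src,dst),(n,n),flags=cv2.INTER_CUBIC)
    out.append(im[:,:,::-1])
r=np.vstack([np.hstack(out[:2]),np.hstack(out[2:])])
cv2.imwrite('pics/dial.png',cv2.resize(r,(600,600)))
for nm,d in(('T',T),('S',S)):
    P=world(d);m=(abs(P[...,0]-.589)<.06)&(abs(P[...,1]+.381)<.06)
    z=P[...,2]
    for lo,hi in((.088,.096),(.096,.112),(.118,.14)):
        q=P[m&(z>lo)&(z<hi)]; 
        if len(q)>3: r=cv2.minAreaRect(q[:,:2].astype(np.float32));print(nm,lo,len(q),q.mean(0).round(4),np.round(r[0],4),np.round(r[1],4),r[2])
```

```text
T 0.088 309 [ 0.5842 -0.3773  0.0912] [ 0.5897 -0.3817] [0.1143 0.1138] 4.289768695831299
T 0.096 165 [ 0.5851 -0.3791  0.1002] [ 0.5822 -0.3793] [0.0676 0.0667] 81.57648468017578
T 0.118 79 [ 0.5874 -0.379   0.1282] [ 0.5883 -0.3803] [0.0139 0.0549] 39.309268951416016
S 0.088 432 [ 0.5964 -0.3902  0.091 ] [ 0.5918 -0.3859] [0.0891 0.0861] 11.296465873718262
S 0.096 329 [ 0.5923 -0.385   0.0993] [ 0.5904 -0.3827] [0.0566 0.0551] 45.56391525268555
S 0.118 147 [ 0.5924 -0.3851  0.1277] [ 0.5909 -0.3835] [0.0141 0.0539] 39.46531295776367
```

View pics/dial.png

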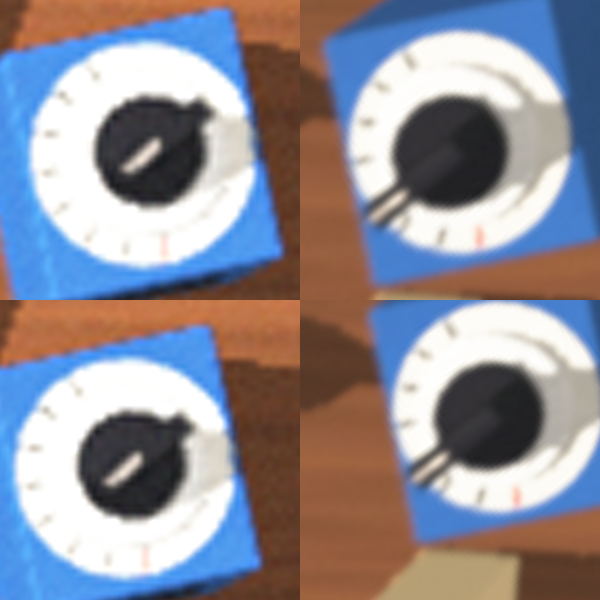

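The bar is centred at about (0.5896, -0.3819) with its top at about 0.128–0.130. It runs along 129.4°, and the white pointer end is down-left. The red off mark is at about 192–193°, so the dial needs about 64° anticlockwise.

```bash
cat >> h.py <<'E'
from scipy.spatial.transform import Rotation as Ro
def plan(p,phi=None):
    s=manip.sense(); R=Ro.from_quat(s['tool_rot']).as_matrix()
    d=R.T@(np.array(p)-s['tcp_pos'])*100
    f=np.degrees(np.arctan2(R[1,0],R[0,0]))
    print('tcp',s['tcp_pos'].round(4),'phi',round(f,2),'tilt',np.round(R[:,2],3),'q',s['q'].round(2),'gap',s['finger_gap'],'t',s['t'],'F',s['force'].round(1))
    print('dp cm',d.round(2), 'roll', None if phi is None else round(np.radians((f-phi+180)%360-180),3))
E
python3 -c "
from h import *
plan((.5896,-.3819,.215),-50.6)"
```

```text
tcp [ 0.1839 -0.5966  0.214 ] phi 17.12 tilt [-0.     0.002 -1.   ] q [-1.45  0.53  1.43  0.    1.18 -0.18] gap 0.9992872261539616 t 0.1 F [ 0.1  0.4 -0.8]
dp cm [45.09 -8.58 -0.07] roll 1.182
```

```bash
python3 -m creep '{"claw":[8.5,8.5,8.5,8.5,8.5,8.5,8.5,8.5,8.5,8.5,8.5,8.5],"dp":[[2,-0.4,0],[6,-1.1,0],[10.5,-2,0],[15,-2.9,0],[19.5,-3.7,0],[24,-4.6,0],[28.5,-5.4,0],[33,-6.3,0],[37.5,-7.1,0],[41.5,-7.9,0],[44,-8.4,0],[45.1,-8.6,0]],"roll":[0.05,0.15,0.27,0.39,0.51,0.63,0.75,0.87,0.98,1.08,1.15,1.18]}' 40; python3 -c "
from h import *
snap('top','top1');snap('scene','scene1');plan((.5896,-.3819,.123),-50.6)"
```

```text
t: 1.3
tcp_pos: [0.592, -0.3798, 0.214]
tool_rot: [0.905, -0.426, -0.0, -0.001]
force: [0.0, -0.2, 0.0]
finger_gap: 0.996
tcp [ 0.5911 -0.3806  0.214 ] phi -50.31 tilt [-0.001  0.001 -1.   ] q [-0.73  0.64  1.22  0.    1.29  1.72] gap 0.9936965200134041 t 1.4 F [-0.6 -1.2  0.5]
dp cm [0.02 0.2  9.1 ] roll 0.005
```

```bash
python3 -m creep '{"claw":[8.5,8.5,8.5,8.5,8.5,8.5],"dp":[[0,0.1,1.5],[0,0.1,3.5],[0,0.1,5.5],[0,0.1,7.5],[0,0.1,8.8],[0,0.1,9.1]],"roll":[0,0,0,0,0,0]}' 40; python3 -c "
from h import *
snap('scene','scene2');plan((.5896,-.3819,.123),-50.6)
d=load('scene2');cv2.imwrite('pics/c3.png',cv2.resize(d['image'][200:380,180:360,::-1],(600,600)))"
```

```text
t: 2.0
tcp_pos: [0.5866, -0.3826, 0.121]
tool_rot: [0.904, -0.427, -0.003, -0.001]
force: [0.4, 0.4, -0.2]
finger_gap: 0.993
tcp [ 0.5873 -0.3829  0.1218] phi -50.55 tilt [-0.003  0.002 -1.   ] q [-0.74  0.73  1.3  -0.    1.11  1.72] gap 1.0011505306318325 t 2.05 F [-0.2  0.1 -0.6]
dp cm [ 0.07 -0.24 -0.12] roll 0.001
```

View pics/c3.png

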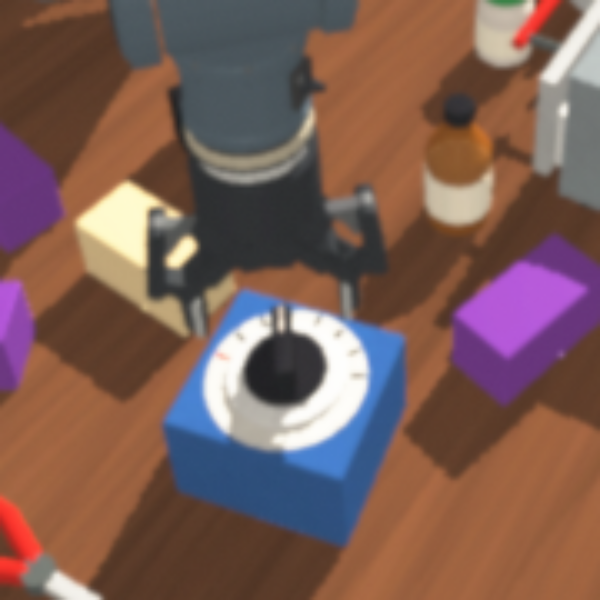

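The open fingers straddle the dial's bar, near (285,325) in the crop. Now I'll close.

```bash
python3 -m creep '{"claw":[8.5,8.5,0.8,0.8,0.8,0.8,0.8,0.8,0.8,0.8,0.8,0.8],"dp":[[0,-0.2,0],[0,-0.2,0],[0,-0.2,0],[0,-0.2,0],[0,-0.2,0],[0,-0.2,0],[0,-0.2,0],[0,-0.2,0],[0,-0.2,0],[0,-0.2,0],[0,-0.2,0],[0,-0.2,0]],"roll":[0,0,0,0,0,0,0,0,0,0,0,0]}' 40; python3 -c "
from h import *
plan((.5896,-.3819,.123),-50.6)"
```

```text
t: 3.25
tcp_pos: [0.5905, -0.3817, 0.1239]
tool_rot: [0.904, -0.426, -0.0, 0.0]
force: [0.4, 0.0, -1.4]
finger_gap: 0.09
tcp [ 0.5905 -0.3817  0.1239] phi -50.49 tilt [-0.  0. -1.] q [-0.73  0.73  1.29 -0.    1.12  1.72] gap 0.08960023650313247 t 3.25 F [ 0.4  0.  -1.4]
dp cm [-0.04  0.08  0.09] roll 0.002
```

```bash
python3 -c "
from h import *
snap('scene','scene3');plan((.5896,-.3819,.123),-50.6)
d=load('scene3');cv2.imwrite('pics/c4.png',cv2.resize(d['image'][230:360,210:320,::-1],(500,590),interpolation=cv2.INTER_CUBIC))"
```

```text
tcp [ 0.5905 -0.3817  0.1239] phi -50.49 tilt [-0.  0. -1.] q [-0.73  0.73  1.29  0.    1.12  1.72] gap 0.09728169226764484 t 3.3 F [-0.3 -0.3 -0.7]
dp cm [-0.04  0.08  0.09] roll 0.002
```

View pics/c4.png

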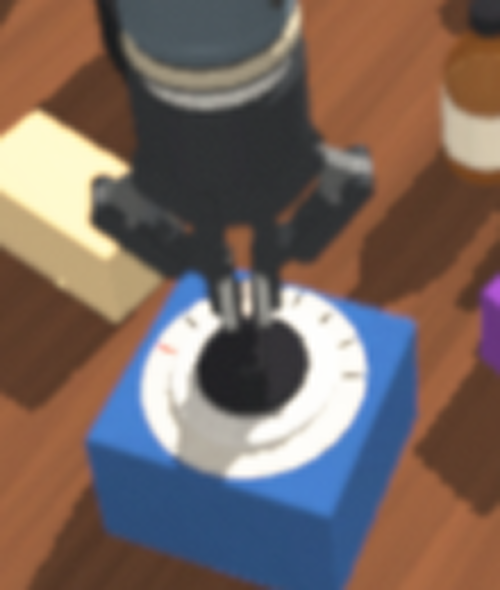

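```bash
python3 -m creep '{"claw":[0,0,0,0,0,0,0,0,0,0,0,0],"dp":[[0,0,0],[0,0,0],[0,0,0],[0,0,0],[0,0,0],[0,0,0],[0,0,0],[0,0,0],[0,0,0],[0,0,0],[0,0,0],[0,0,0]],"roll":[0,0,0,-0.05,-0.15,-0.25,-0.35,-0.45,-0.55,-0.65,-0.75,-0.8]}' 60; python3 -c "
from h import *
plan((.5896,-.3819,.123),13);print(manip.sense()['ft_torque'])"
```

```text
t: 4.5
tcp_pos: [0.5905, -0.3817, 0.1239]
tool_rot: [0.999, -0.039, -0.0, -0.0]
force: [0.1, -0.1, 0.5]
finger_gap: 0.005
tcp [ 0.5905 -0.3817  0.1239] phi -4.48 tilt [-0.  0. -1.] q [-0.73  0.73  1.29  0.    1.12  0.92] gap 0.004818532068064755 t 4.5 F [ 0.1 -0.1  0.5]
dp cm [-0.09  0.03  0.09] roll -0.305
[0.01392758 0.02920667 0.03959854]
```

The opening is about 0, so nothing is between the pads. I'll look again.

```bash
python3 -c "
from h import *
snap('scene','scene4');snap('top','top4')
d=load('scene4');a=cv2.resize(d['image'][230:360,210:320,::-1],(500,590),interpolation=cv2.INTER_CUBIC)
cv2.imwrite('pics/c5.png',a)"
```

```text
(no output)
```

View pics/c5.png

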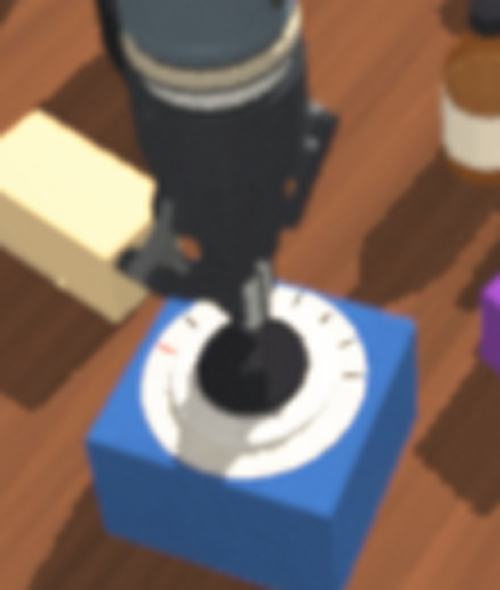

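View pics/top4.png

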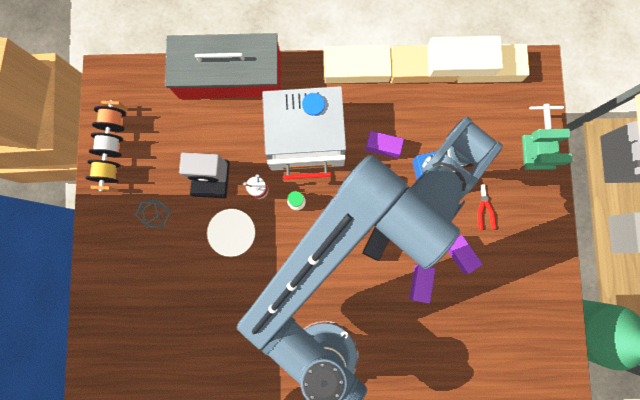

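```bash
python3 -c "
from h import *
d=load('scene4')
for z in(.0985,.105,.1239,.13): print(z,proj(d,(.5905,-.3817,z)))
P=world(d)
for v in range(286,316,3): print(v,[tuple((P[v,u]*1000).round(0)) for u in range(259,275,3)])
"
```

```text
0.0985 (np.float64(265.64943555845264), np.float64(309.1769481884571))
0.105 (np.float64(265.4288115889058), np.float64(307.44012998125817))
0.1239 (np.float64(264.7747812761815), np.float64(302.2914067598756))
0.13 (np.float64(264.5596169697512), np.float64(300.59756866188906))
286 [(np.float64(596.0), np.float64(-398.0), np.float64(201.0)), (np.float64(605.0), np.float64(-399.0), np.float64(208.0)), (np.float64(602.0), np.float64(-388.0), np.float64(195.0)), (np.float64(603.0), np.float64(-379.0), np.float64(185.0)), (np.float64(510.0), np.float64(-262.0), np.float64(-2.0)), (np.float64(515.0), np.float64(-255.0), np.float64(-6.0))]
289 [(np.float64(596.0), np.float64(-400.0), np.float64(193.0)), (np.float64(603.0), np.float64(-398.0), np.float64(196.0)), (np.float64(603.0), np.float64(-389.0), np.float64(187.0)), (np.float64(603.0), np.float64(-380.0), np.float64(176.0)), (np.float64(515.0), np.float64(-269.0), np.float64(-3.0)), (np.float64(523.0), np.float64(-266.0), np.float64(-0.0))]
292 [(np.float64(601.0), np.float64(-406.0), np.float64(194.0)), (np.float64(601.0), np.float6
[... 2103 characters left out ...]
 np.float64(-392.0), np.float64(100.0)), (np.float64(599.0), np.float64(-402.0), np.float64(127.0)), (np.float64(605.0), np.float64(-400.0), np.float64(129.0)), (np.float64(609.0), np.float64(-395.0), np.float64(126.0)), (np.float64(601.0), np.float64(-376.0), np.float64(97.0)), (np.float64(607.0), np.float64(-373.0), np.float64(97.0))]
313 [(np.float64(584.0), np.float64(-397.0), np.float64(98.0)), (np.float64(601.0), np.float64(-405.0), np.float64(121.0)), (np.float64(608.0), np.float64(-404.0), np.float64(125.0)), (np.float64(611.0), np.float64(-398.0), np.float64(120.0)), (np.float64(605.0), np.float64(-382.0), np.float64(95.0)), (np.float64(612.0), np.float64(-380.0), np.float64(98.0))]
```

The depth map puts the closed fingertips at z≈0.14, above the bar's top at 0.13. With the TCP reading 0.124 they should be at about 0.105. I'll check fingertip height against the TCP reading in several views.

```bash
python3 -c "
from h import *
for n,tcp in(('scene0',(.184,-.597,.214)),('scene1',(.5905,-.381,.214)),('scene2',(.5873,-.3829,.1218)),('scene4',(.5905,-.3817,.1239))):
    d=load(n);P=world(d);q=P.reshape(-1,3)
    h=np.hypot(q[:,0]-tcp[0],q[:,1]-tcp[1]);
    for r0,r1 in((0,.025),(.025,.07)):
        zz=q[(h>=r0)&(h<r1)][:,2];zz=zz[np.isfinite(zz)]
        zz=zz[(zz>.08)&(zz<.4)]
        print(n,tcp[2],r0,np.histogram(zz,bins=np.arange(.08,.34,.01))[0])
d=load('scene1');print(proj(d,(.5905,-.381,.214)))
cv2.imwrite('pics/c6.png',cv2.resize(d['image'][180:360,190:350,::-1],(533,600),interpolation=cv2.INTER_CUBIC))
print(proj(load('scene0'),(.184,-.597,.214)))
"
```

```text
scene0 0.214 0 [ 0  0  0  0  0  0  0  0  0  0  0  0  0  0  0  0  0  0  0  0  0  0 62 75
 69]
scene0 0.214 0.025 [  0   0   0   0   0   0   0   0   0   0   0   0   0   0   0   0  42 101
 113 101  91 207 172 144 160]
scene1 0.214 0 [  0 179  31   4 111  13   0   0   0   0   0   0   0   0   0   0   0   0
   0   0   0   0  46  53  56]
scene1 0.214 0.025 [1541  391   23   17   22    0    0    0    0    0    0    0    0    0
    0    0   20   51   58   46   64  220  177  133  149]
scene2 0.1218 0 [  0 189  24   3 109  10   0   0   0   0   0   0   6  42  34  39  35   0
   0   0   0   0   0   0   0]
scene2 0.1218 0.025 [1533  388   24   19   24    1    0   30   38   44   29  102  162  148
   98  154  191  184   38  145  134  147  255  103  123]
scene4 0.1239 0 [  0 170  35   3  48   9  21  38  34  20  39  70  43  45  45  43  30   0
   0   0   0   0   0   0   0]
scene4 0.1239 0.025 [1449  391   25   19   22    0    0    0    0    0    9   43   49   62
   96  147   68   51   34  131  142  145  165  242   83]
(np.float64(261.58360028049935), np.float64(275.3091671910274))
(np.float64(42.190812600211984), np.float64(266.2905920389626))
```

View pics/c6.png

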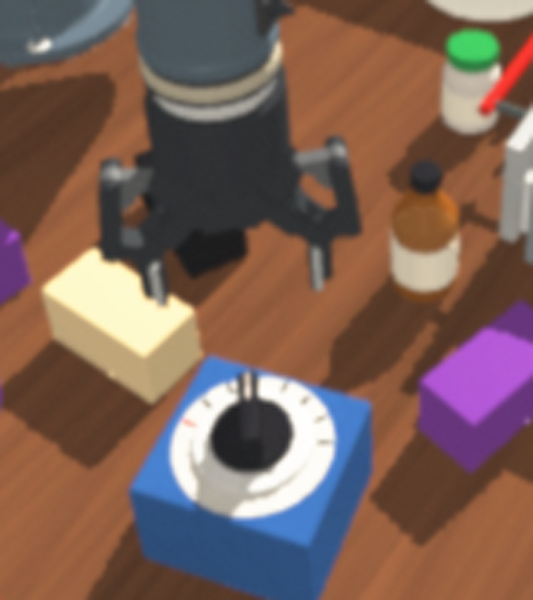

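```bash
python3 -c "
from h import *
for n,tcp,lo,hi in(('scene0',(.184,-.597,.214),.225,.26),('scene1',(.5905,-.381,.214),.225,.265),('scene2',(.5873,-.3829,.1218),.135,.172),('scene4',(.5905,-.3817,.1239),.136,.16)):
    d=load(n);P=world(d)
    h=np.hypot(P[...,0]-tcp[0],P[...,1]-tcp[1])
    m=(h<.09)&(P[...,2]>lo)&(P[...,2]<hi)
    k,l,s,c=cv2.connectedComponentsWithStats(m.astype(np.uint8))
    cs=[]
    for i in range(1,k):
        if s[i,4]<10: continue
        q=P[l==i]; print(n,s[i,4],c[i].round(),'mean',q.mean(0).round(4),'min',q.min(0).round(4),'max',q.max(0).round(4),'p3',np.percentile(q[:,2],3).round(4));cs.append(q.mean(0))
    print(' mid-tcp',(np.mean(cs,0)-tcp).round(4))
"
```

```text
scene0 71 [ 52. 239.] mean [ 0.174  -0.5532  0.2518] min [ 0.1616 -0.5597  0.2431] max [ 0.1838 -0.541   0.2593] p3 0.2438
scene0 72 [ 15. 273.] mean [ 0.2055 -0.6429  0.2532] min [ 0.1928 -0.6528  0.2425] max [ 0.211  -0.6349  0.2598] p3 0.245
 mid-tcp [ 0.0058 -0.0011  0.0385]
scene1 59 [237. 267.] mean [ 0.5608 -0.4151  0.2557] min [ 0.5529 -0.4205  0.2439] max [ 0.5674 -0.3994  0.2649] p3 0.2448
scene1 42 [286. 262.] mean [ 0.636  -0.3562  0.2563] min [ 0.627  -0.3619  0.2411] max [ 0.6402 -0.3491  0.2645] p3 0.2471
 mid-tcp [ 0.0079 -0.0047  0.042 ]
scene2 34 [285. 292.] mean [ 0.6304 -0.3593  0.1628] min [ 0.6251 -0.3651  0.153 ] max [ 0.6352 -0.3523  0.172 ] p3 0.1541
scene2 39 [239. 297.] mean [ 0.5553 -0.4191  0.1615] min [ 0.5474 -0.4235  0.1533] max [ 0.5625 -0.4019  0.1717] p3 0.1536
 mid-tcp [ 0.0056 -0.0063  0.0403]
scene4 60 [265. 298.] mean [ 0.5979 -0.3872  0.1522] min [ 0.5855 -0.3967  0.1379] max [ 0.6028 -0.3687  0.1597] p3 0.1435
 mid-tcp [ 0.0074 -0.0055  0.0283]
```

The camera consistently puts the real tip about 34 mm higher than the reported TCP implies, both open and closed and at two heights. In x and y they agree once the near-surface bias is allowed for. I'll treat true TCP z as reading + 0.034 and confirm by looking. Nothing has been touched so far. I'll open, roll back, descend about 3.4 cm and look again.

```bash
python3 -m creep '{"claw":[8.5,8.5,8.5,8.5,8.5,8.5,8.5,8.5,8.5,8.5,8.5,8.5],"dp":[[0,0,0],[0,0,0],[0,0,0],[0,0,0],[0,0,0],[0,0,0],[0,0,0],[0,0,0],[0,0,0],[0,0,0],[0,0,0],[0,0,0]],"roll":[0.05,0.15,0.25,0.35,0.45,0.55,0.65,0.75,0.8,0.8,0.8,0.8]}' 60
python3 -m creep '{"claw":[8.5,8.5,8.5,8.5,8.5,8.5],"dp":[[0,0,0.7],[0,0,1.7],[0,0,2.7],[0,0,3.3],[0,0,3.4],[0,0,3.4]],"roll":[0,0,0,0,0,0]}'; python3 -c "
from h import *
snap('scene','scene5');plan((.5896,-.3819,.089),-50.6)
d=load('scene5');a=cv2.resize(d['image'][230:360,210:320,::-1],(500,590),interpolation=cv2.INTER_CUBIC)
cv2.imwrite('pics/c7.png',a)"
```

```text
t: 5.8
tcp_pos: [0.5905, -0.3817, 0.1239]
tool_rot: [0.905, -0.426, 0.0, -0.0]
force: [0.8, 0.7, 0.8]
finger_gap: 0.994
t: 6.4
tcp_pos: [0.5903, -0.3816, 0.0893]
tool_rot: [0.904, -0.426, -0.0, -0.0]
force: [-0.1, 0.3, -0.0]
finger_gap: 0.998
tcp [ 0.5906 -0.3818  0.0898] phi -50.49 tilt [ 0. -0. -1.] q [-0.73  0.77  1.32 -0.    1.05  1.72] gap 0.9969048086603648 t 6.45 F [ 0.4 -0.3  0.3]
dp cm [-0.05  0.08  0.08] roll 0.002
```

View pics/c7.png

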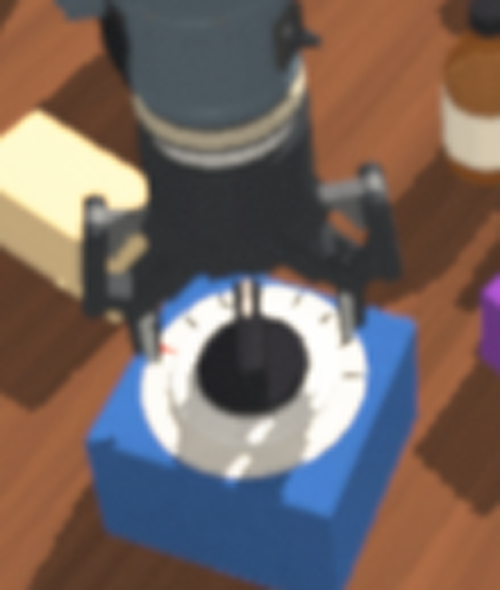

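The fingers now stand on both sides of the bar at (250,330). I'll close.

```bash
python3 -m creep '{"claw":[0.9,0.9,0.9,0.9,0.9,0.9,0.9,0.9,0.9,0.9],"dp":[[0,0,0],[0,0,0],[0,0,0],[0,0,0],[0,0,0],[0,0,0],[0,0,0],[0,0,0],[0,0,0],[0,0,0]],"roll":[0,0,0,0,0,0,0,0,0,0]}' 50; python3 -c "
from h import *
print(manip.sense()['ft_torque'],manip.sense()['finger_gap'])"
```

```text
t: 7.45
tcp_pos: [0.59, -0.3822, 0.0903]
tool_rot: [0.905, -0.426, -0.0, 0.0]
force: [-4.6, -1.3, 4.8]
finger_gap: 0.153
[-0.30115532  0.69652978 -0.0523138 ] 0.1526050390118361
```

It stopped at 13 mm, on the bar. Now I'll turn anticlockwise.

```bash
python3 -m creep '{"claw":[0.9,0.9,0.9,0.9,0.9,0.9,0.9,0.9,0.9,0.9,0.9,0.9],"dp":[[0,0,0],[0,0,0],[0,0,0],[0,0,0],[0,0,0],[0,0,0],[0,0,0],[0,0,0],[0,0,0],[0,0,0],[0,0,0],[0,0,0]],"roll":[-0.05,-0.15,-0.25,-0.35,-0.45,-0.55,-0.65,-0.75,-0.85,-0.95,-1.03,-1.08]}'; python3 -c "
from h import *
print(manip.sense()['ft_torque'])
plan((.5896,-.3819,.089),13)"
```

```text
t: 8.65
tcp_pos: [0.5904, -0.381, 0.0903]
tool_rot: [0.995, 0.1, -0.0, -0.001]
force: [-4.1, 0.6, 5.8]
finger_gap: 0.149
[ 0.130197    0.61744175 -0.01503948]
tcp [ 0.5904 -0.381   0.0903] phi 11.53 tilt [-0.     0.001 -1.   ] q [-0.73  0.77  1.32  0.    1.06  0.64] gap 0.14913806172645674 t 8.65 F [-4.1  0.6  5.8]
dp cm [-0.09  0.08  0.13] roll -0.026
```

```bash
python3 -m creep '{"claw":[0.9,0.9,0.9],"dp":[[0,0,0],[0,0,0],[0,0,0]],"roll":[-0.02,-0.03,-0.03]}'; python3 -c "
from h import *
print(manip.sense()['ft_torque'])
plan((.5896,-.3819,.089),13)"; python3 -m creep '{"claw":[0.9,0.9,0.9],"dp":[[0,0,0],[0,0,0],[0,0,0]],"roll":[-0.03,-0.06,-0.06]}'; python3 -c "
from h import *
print(manip.sense()['ft_torque'])
snap('scene','scene6')
plan((.5896,-.3819,.089),13)
d=load('scene6');a=cv2.resize(d['image'][230:360,210:320,::-1],(500,590),interpolation=cv2.INTER_CUBIC)
cv2.imwrite('pics/c8.png',a)"
```

```text
t: 8.95
tcp_pos: [0.5904, -0.3809, 0.0903]
tool_rot: [0.994, 0.113, 0.0, -0.001]
force: [-3.5, 0.8, 5.1]
finger_gap: 0.151
[ 0.05065666  0.70229625 -0.7178521 ]
tcp [ 0.5904 -0.3809  0.0903] phi 12.94 tilt [-0.     0.002 -1.   ] q [-0.73  0.77  1.32  0.    1.06  0.61] gap 0.15081457578142282 t 8.95 F [-3.5  0.8  5.1]
dp cm [-0.09  0.08  0.13] roll -0.001
t: 9.25
tcp_pos: [0.5911, -0.3808, 0.0904]
tool_rot: [0.99, 0.142, 0.001, -0.001]
force: [-2.6, 1.0, 6.1]
finger_gap: 0.155
[ 0.22748822  0.29590488 -0.93631964]
tcp [ 0.5911 -0.3808  0.0904] phi 16.31 tilt [ 0.002  0.002 -1.   ] q [-0.73  0.77  1.32  0.    1.06  0.55] gap 0.14795952843767188 t 9.3 F [-3.   0.8  5.2]
dp cm [-0.18  0.06  0.14] roll 0.058
```

View pics/c8.png

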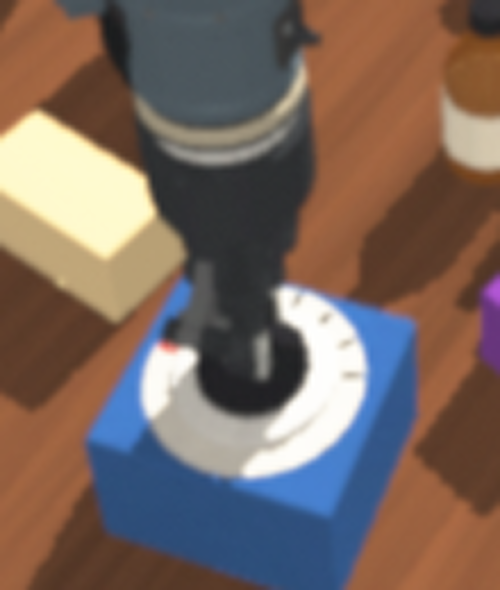

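The torque about z jumped to 0.7–0.9 N·m and levelled off at about 12–13°, so the dial is at its stop. I'll open, lift and look.

```bash
python3 -m creep '{"claw":[8.5,8.5,8.5,8.5,8.5,8.5,8.5,8.5,8.5,8.5,8.5,8.5],"dp":[[0,0,0],[0,0,0],[0,0,0],[0,0,0],[0,0,0],[0,0,0],[0,0,-1],[0,0,-3],[0,0,-6],[0,0,-9],[0,0,-11],[0,0,-12]],"roll":[0,0,0,0,0,0,0,0,0,0,0,0]}'
python3 - <<'E'
from h import *
d=snap('scene','scene7')
a=cv2.resize(d['image'][230:360,210:320,::-1],(500,590),interpolation=cv2.INTER_CUBIC)
cv2.imwrite('pics/c9.png',a)
P=world(d);m=(abs(P[...,0]-.589)<.05)&(abs(P[...,1]+.381)<.05)&(P[...,2]>.118)&(P[...,2]<.14)
q=P[m];r=cv2.minAreaRect(q[:,:2].astype(np.float32));print(len(q),r)
E
```

```text
t: 10.5
tcp_pos: [0.5916, -0.3826, 0.2136]
tool_rot: [0.99, 0.144, 0.002, 0.002]
force: [0.6, 0.3, 0.5]
finger_gap: 1.0
184 ((0.5905143022537231, -0.3829788267612457), (0.054141316562891006, 0.016345646232366562), 12.849085807800293)
```

View pics/c9.png

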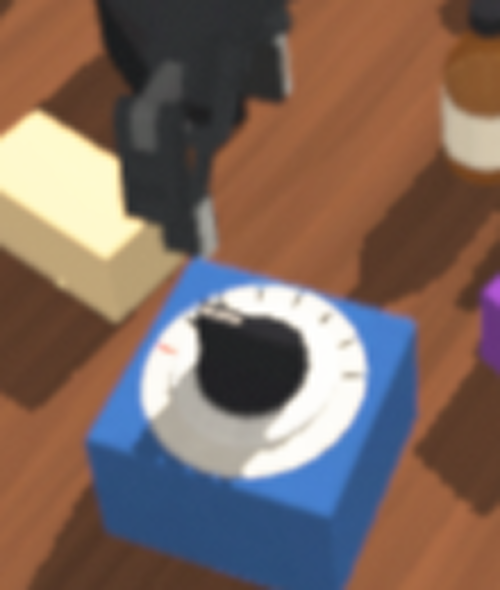

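The dial bar is at 12.85°, pointing at the red mark's side, parallel to the controller within 1°, so it is off. Now I'll measure the jar, can, handle, oven and board precisely.

Run:
```python
from h import *
for nm in('top4','scene7'):
    d=load(nm);P=world(d);h=cv2.cvtColor(d['image'],cv2.COLOR_RGB2HSV).astype(int);H,s,v=h[...,0],h[...,1],h[...,2]
    x,y,z=P[...,0],P[...,1],P[...,2]
    def rep(n,m,k=3):
        kk,l,st,c=cv2.connectedComponentsWithStats(m.astype(np.uint8))
        for i in np.argsort(-st[1:,4])[:k]+1:
            if st[i,4]<15: continue
            p=P[l==i];xy=p[:,:2].astype(np.float32);cc,r=cv2.minEnclosingCircle(xy);rr=cv2.minAreaRect(xy)
            print(nm,n,st[i,4],c[i].round(),'mean',p.mean(0).round(4),'circ',np.round(cc,4),round(r,4),'rect',np.round(rr[0],4),np.round(rr[1],4),round(rr[2],1))
    rep('cap',(H>45)&(H<80)&(s>120)&(z>.08)&(z<.1)&(x>.4)&(x<.6)&(y>0)&(y<.2),1)
    rep('handle',((H<6)|(H>174))&(s>150)&(z>.11)&(z<.14)&(abs(y-.05)<.12)&(x>.45)&(x<.65),1)
    rep('can',(z>.03)&(z<.095)&(y>.1)&(y<.21)&(x>.48)&(x<.6),2)
    rep('brush',(z>.1)&(z<.16)&(y>.1)&(y<.21)&(x>.48)&(x<.6),2)
    rep('bottle',(z>.03)&(z<.14)&(y>-.15)&(y<-.04)&(x>.48)&(x<.58),2)
    rep('board',(s<70)&(v>100)&(z>.004)&(z<.02)&(y>.15)&(y<.36)&(x>.3)&(x<.5),1)
    rep('oventop',(z>.145)&(z<.162)&(y>-.12)&(y<.22)&(x>.62)&(x<.88)&(s<60),1)
    rep('trayfront',(z>.125)&(z<.143)&(y>-.12)&(y<.22)&(x>.57)&(x<.68)&(s<60),1)
    rep('extr',(z>.13)&(z<.17)&(y>.22)&(y<.45)&(x>.45)&(x<.8),1)
    rep('lid',(H>95)&(H<125)&(s>100)&(z>.155)&(z<.18)&(abs(y)<.2)&(x>.6)&(x<.9),1)
```

```text
top4 cap 172 [295. 198.] mean [0.5038 0.0861 0.0894] circ [0.5033 0.0861] 0.0245 rect [0.5032 0.0854] [0.0467 0.0445] 25.2
top4 handle 193 [307. 175.] mean [0.5708 0.0456 0.1244] circ [0.5718 0.0462] 0.0763 rect [0.5712 0.0462] [0.0138 0.1524] 2.6
top4 can 137 [262. 188.] mean [0.5407 0.196  0.0778] circ [0.5446 0.2046] 0.0272 rect [0.5444 0.1969] [0.0259 0.0541] 88.2
top4 can 31 [289. 200.] mean [0.4998 0.1055 0.0836] circ [0.5012 0.1022] 0.0195 rect [0.5009 0.1067] [0.0388 0.0109] 3.7
top4 brush 48 [287. 174.] mean [0.5783 0.1083 0.1239] circ [0.5813 0.1098] 0.0194 rect [0.5813 0.1122] [0.0196 0.0375] 88.5
top4 brush 19 [258. 177.] mean [0.5668 0.2014 0.1298] circ [0.5673 0.2033] 0.0088 rect [0.5669 0.2037] [0.0105 0.0151] 43.5
top4 board 1522 [233. 232.] mean [0.4023 0.2998 0.0114] circ [0.4035 0.3087] 0.0804 rect [0.4027 0.2946] [0.1585 0.1293] 0.5
top4 oventop 4603 [303. 122.] mean [0.7365 0.0563 0.1538] circ [0.7447 0.0535] 0.161 rect [0.7433 0.0538] [0.2078 0.2505] 2.4
top4 trayfront 399 [306. 159.] mean [0.6199 0.0479 0.1359] circ [0.6196 0.048 ] 0.1204 rect [0.621 0.048] [0.
[... 1083 characters left out ...]
5694 -0.1328] 0.0196 rect [ 0.565  -0.1317] [0.0295 0.0362] 0.3
scene7 board 694 [334. 173.] mean [0.4058 0.2939 0.0094] circ [0.4072 0.3059] 0.0816 rect [0.4052 0.2924] [0.1349 0.1578] 89.7
scene7 oventop 3952 [400. 212.] mean [0.7442 0.0379 0.153 ] circ [0.745  0.0507] 0.1612 rect [0.7447 0.0514] [0.2052 0.255 ] 2.5
scene7 trayfront 343 [359. 204.] mean [0.6251 0.0323 0.1343] circ [0.6207 0.0446] 0.1223 rect [0.6235 0.0447] [0.0159 0.2444] 2.6
scene7 extr 511 [398. 148.] mean [0.6154 0.3606 0.152 ] circ [0.6113 0.3755] 0.0673 rect [0.6121 0.3753] [0.1229 0.0703] 85.3
scene7 lid 441 [416. 219.] mean [0.7952 0.0154 0.1644] circ [0.7939 0.0207] 0.0378 rect [0.7943 0.0192] [0.0705 0.0702] 13.2
```

Estimates averaged over both views:

| Item | Position | Note |
|---|---|---|
| Jar | (0.505, 0.0855) | top at 0.088 |
| Handle middle | (0.573, 0.044) | z≈0.12 |
| Oven | yaw 2.6° | |
| Board middle | (0.405, 0.307) | |

Heights match the text. Next I'll move above the jar with the jaws along y, parallel to the handle.

```bash
python3 -c "
from h import *
plan((.505,.0855,.214),2)"
```

```text
tcp [ 0.5918 -0.3828  0.2142] phi 16.55 tilt [ 0.005 -0.004 -1.   ] q [-0.73  0.64  1.22  0.    1.28  0.55] gap 0.9954292659896664 t 10.55 F [ 0.  -0.1  1.2]
dp cm [  5.02 -47.36  -0.22] roll 0.254
```

```bash
python3 -m creep '{"claw":[8.5,8.5,8.5,8.5,8.5,8.5,8.5,8.5,8.5,8.5,8.5,8.5],"dp":[[0.2,-2,0],[0.6,-6,0],[1.1,-10.5,0],[1.6,-15,0],[2.1,-20,0],[2.6,-25,0],[3.1,-30,0],[3.6,-34.5,0],[4.1,-39,0],[4.6,-43,0],[4.9,-46,0],[5,-47.4,0]],"roll":[0,0.02,0.05,0.08,0.11,0.14,0.17,0.2,0.23,0.25,0.25,0.25]}'; python3 -m creep '{"claw":[8.5,8.5],"dp":[[0,0,0],[0,0,0]],"roll":[0,0]}'; python3 -c "
from h import *
plan((.505,.0855,.034),2); snap('scene','s8'); d=snap('top','t8')
cv2.imwrite('pics/c10.png',np.hstack([cv2.resize(load('s8')['image'][100:260,260:420,::-1],(400,400)),cv2.resize(d['image'][110:270,220:380,::-1],(400,400))]))"
```

```text
t: 11.75
tcp_pos: [0.5017, 0.0893, 0.2092]
tool_rot: [1.0, 0.021, -0.001, -0.0]
force: [0.4, -0.2, 0.1]
finger_gap: 0.998
t: 11.95
tcp_pos: [0.5037, 0.0861, 0.2097]
tool_rot: [1.0, 0.019, -0.0, 0.0]
force: [0.1, -0.3, 0.7]
finger_gap: 0.995
tcp [0.5037 0.0861 0.2097] phi 2.23 tilt [-0.    -0.001 -1.   ] q [-0.05  0.38  1.72 -0.    1.04  1.48] gap 0.9953709871630599 t 11.95 F [ 0.1 -0.3  0.7]
dp cm [ 0.13  0.05 17.57] roll 0.004
```

View pics/c10.png

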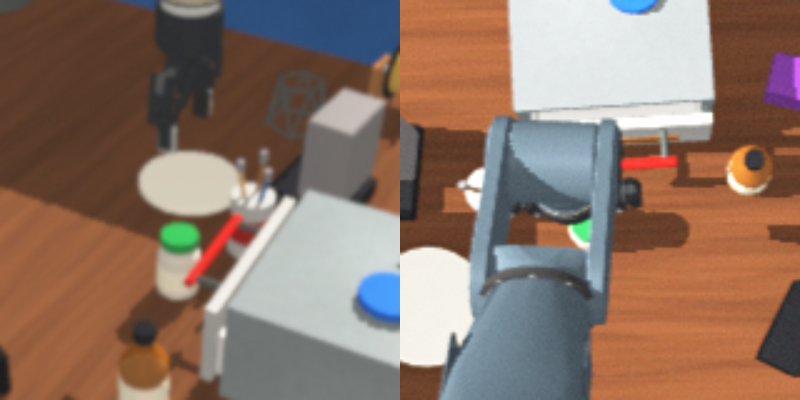

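The gripper is above the jar, which in the left panel is at (180,265). I'll descend in two steps with a look between.

```bash
python3 -m creep '{"claw":[8.5,8.5,8.5,8.5,8.5,8.5],"dp":[[0.1,0,2],[0.1,0,5],[0.1,0,8],[0.1,0,11],[0.1,0,12.5],[0.1,0,12.5]],"roll":[0,0,0,0,0,0]}'; python3 -c "
from h import *
d=snap('scene','s9');plan((.505,.0855,.034),2)
cv2.imwrite('pics/c11.png',cv2.resize(d['image'][120:250,270:400,::-1],(590,590),interpolation=cv2.INTER_CUBIC))"
```

```text
t: 12.65
tcp_pos: [0.5032, 0.0855, 0.0827]
tool_rot: [1.0, 0.018, -0.003, -0.0]
force: [-0.2, -0.7, -0.0]
finger_gap: 0.992
tcp [0.5043 0.0857 0.084 ] phi 2.11 tilt [-0.002 -0.    -1.   ] q [-0.05  0.58  1.83 -0.    0.73  1.48] gap 0.9964757490596682 t 12.7 F [-0.3  0.5  0.1]
dp cm [0.08 0.02 5.  ] roll 0.002
```

View pics/c11.png

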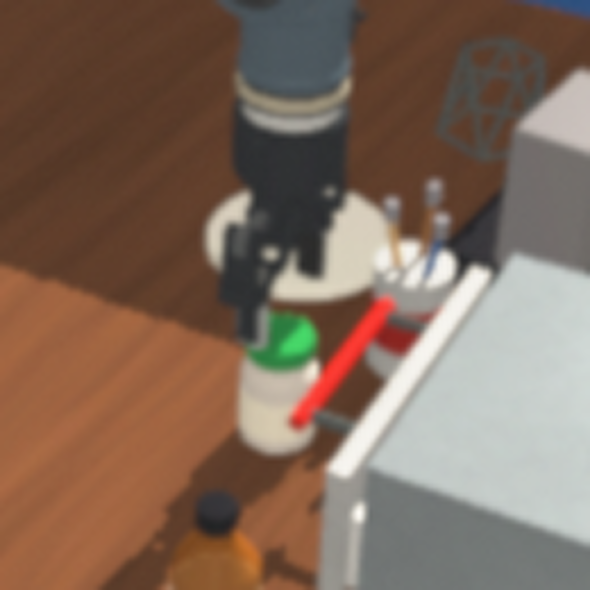

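```bash
python3 -c "
from h import *
d=load('s9');P=world(d)
m=(abs(P[...,0]-.505)<.05)&(abs(P[...,1]-.0855)<.07)&(P[...,2]>.1)&(P[...,2]<.15)
k,l,s,c=cv2.connectedComponentsWithStats(m.astype(np.uint8))
for i in range(1,k):
  if s[i,4]>8:
    q=P[l==i];print(s[i,4],c[i],q.mean(0).round(4),q.min(0).round(4),q.max(0).round(4))
h=cv2.cvtColor(d['image'],cv2.COLOR_RGB2HSV);g=(h[...,0]>45)&(h[...,0]<80)&(h[...,1]>120)&(abs(P[...,0]-.505)<.06)&(abs(P[...,1]-.085)<.06)
q=P[g];print(q.min(0),q.max(0))
"
```

```text
68 [338.41176471 175.92647059] [0.5042 0.1283 0.1298] [0.4906 0.1243 0.1097] [0.5147 0.134  0.1489]
58 [325.36206897 191.67241379] [0.5098 0.0328 0.1301] [0.499  0.0267 0.1093] [0.5179 0.0443 0.1492]
[0.49228589 0.0576162  0.077852  ] [0.53011294 0.10806729 0.09171014]
```

The finger faces are at y≈0.043 and 0.128, so the jar spanning 0.0575–0.1135 sits centred between them. I'll descend and close.

```bash
python3 -m creep '{"claw":[8.5,8.5,8.5,8.5,5,5,5,5,5,5,5,5],"dp":[[0,0,1.5],[0,0,3.5],[0,0,4.8],[0,0,5],[0,0,5],[0,0,5],[0,0,5],[0,0,5],[0,0,5],[0,0,5],[0,0,5],[0,0,5]],"roll":[0,0,0,0,0,0,0,0,0,0,0,0]}' 40; python3 -c "
from h import *
d=snap('scene','s10');plan((.505,.0855,.034),2)
cv2.imwrite('pics/c12.png',cv2.resize(d['image'][120:250,270:400,::-1],(590,590),interpolation=cv2.INTER_CUBIC))"
```

```text
t: 13.9
tcp_pos: [0.5052, 0.0868, 0.0363]
tool_rot: [1.0, 0.02, 0.001, 0.0]
force: [-1.0, -0.9, 6.7]
finger_gap: 0.618
tcp [0.5053 0.0868 0.0363] phi 2.25 tilt [ 0.002 -0.    -1.   ] q [-0.05  0.67  1.85 -0.    0.62  1.48] gap 0.6222791686954361 t 13.95 F [-0.4 -1.2  5.8]
dp cm [-0.03  0.13  0.23] roll 0.004
```

View pics/c12.png

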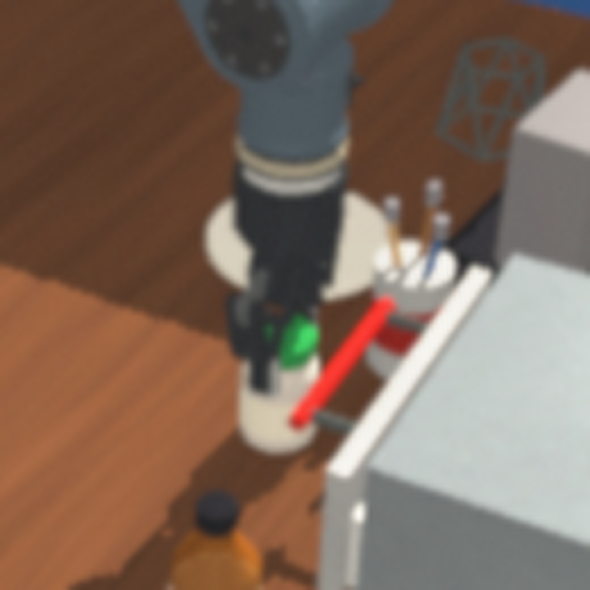

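It gripped at 53 mm. I'll lift straight up.

```bash
python3 -m creep '{"claw":[5,5,5,5,5,5,5,5],"dp":[[0,0,-0.5],[0,0,-2],[0,0,-5],[0,0,-8.5],[0,0,-12],[0,0,-15],[0,0,-16],[0,0,-16]],"roll":[0,0,0,0,0,0,0,0]}' 45; python3 -c "
from h import *
d=snap('scene','s11');plan((.405,.307,.19),2)
cv2.imwrite('pics/c13.png',cv2.resize(d['image'][80:250,250:420,::-1],(590,590),interpolation=cv2.INTER_CUBIC))"
```

```text
t: 14.75
tcp_pos: [0.505, 0.087, 0.1961]
tool_rot: [1.0, 0.019, 0.002, 0.0]
force: [1.1, 0.0, -2.8]
finger_gap: 0.612
tcp [0.5039 0.0871 0.1947] phi 2.23 tilt [-0.  0. -1.] q [-0.05  0.4   1.74  0.    1.    1.48] gap 0.615541088148446 t 14.8 F [-0.9 -0.4 -2.4]
dp cm [ -9.03 -22.36   0.47] roll 0.004
```

View pics/c13.png

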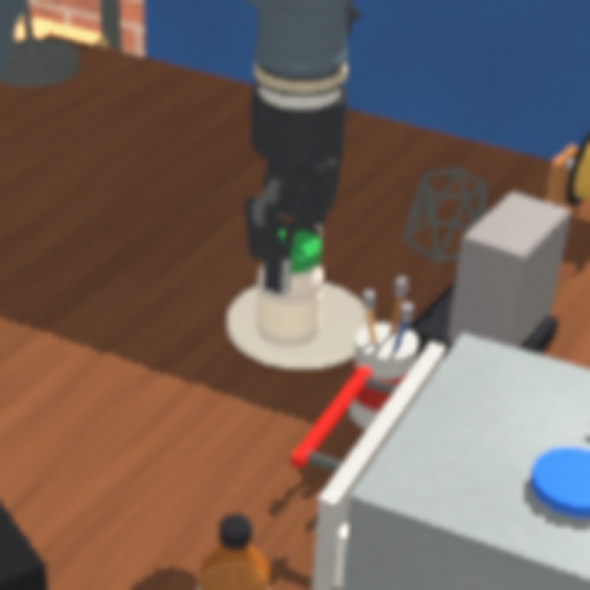

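The jar is up in the jaws and clear of the handle. Now over to the board.

```bash
python3 -m creep '{"claw":[5,5,5,5,5,5,5,5,5,5],"dp":[[-0.6,-1.5,0],[-1.8,-4.5,0],[-3.1,-7.7,0],[-4.5,-11,0],[-5.9,-14.5,0],[-7.2,-17.8,0],[-8.3,-20.5,0],[-8.9,-22,0],[-9,-22.4,0],[-9,-22.4,0]],"roll":[0,0,0,0,0,0,0,0,0,0]}' ; python3 -m creep '{"claw":[5,5],"dp":[[0,0,0],[0,0,0]],"roll":[0,0]}'; python3 -c "
from h import *
snap('top','t12');d=snap('scene','s12');plan((.405,.307,.19),2)
"
```

```text
t: 15.8
tcp_pos: [0.4043, 0.3075, 0.1935]
tool_rot: [1.0, 0.02, -0.001, 0.001]
force: [0.2, -0.5, -1.9]
finger_gap: 0.615
t: 16.0
tcp_pos: [0.406, 0.3065, 0.1946]
tool_rot: [1.0, 0.019, -0.0, 0.0]
force: [1.2, -0.2, -2.2]
finger_gap: 0.615
tcp [0.4062 0.3065 0.1948] phi 2.13 tilt [-0. -0. -1.] q [ 0.43  0.4   1.74 -0.    1.    1.96] gap 0.6168936036594693 t 16.1 F [ 0.6  0.5 -1.6]
dp cm [-0.12 -0.05  0.48] roll 0.002
```

```bash
python3 -c "
from h import *
for n in('s12','t12'):
    d=load(n);P=world(d);h=cv2.cvtColor(d['image'],cv2.COLOR_RGB2HSV).astype(int)
    g=(h[...,0]>45)&(h[...,0]<80)&(h[...,1]>110)&(abs(P[...,0]-.405)<.08)&(abs(P[...,1]-.307)<.08)
    q=P[g];print(n,len(q),q.min(0) if len(q) else 0,q.max(0) if len(q) else 0)
    m=(abs(P[...,0]-.405)<.05)&(abs(P[...,1]-.307)<.06)&(P[...,2]>.03)&(P[...,2]<.24)&(h[...,1]<90)&(h[...,2]>110);q=P[m]
    if len(q):print(np.percentile(q,[1,50,99],axis=0).round(4))
d=load('s12');cv2.imwrite('pics/c14.png',cv2.resize(d['image'][60:230,250:420,::-1],(590,590),interpolation=cv2.INTER_CUBIC))"
```

```text
s12 54 [0.39906463 0.27506889 0.23523869] [0.43091082 0.33598346 0.26742014]
[[0.3821 0.2691 0.159 ]
 [0.4197 0.2841 0.1953]
 [0.4353 0.3132 0.2346]]
t12 3 [0.37326329 0.23231165 0.24494674] [0.39025587 0.29100541 0.49858913]
[[0.3774 0.2728 0.1642]
 [0.3886 0.2865 0.2026]
 [0.4276 0.3    0.2321]]
```

View pics/c14.png

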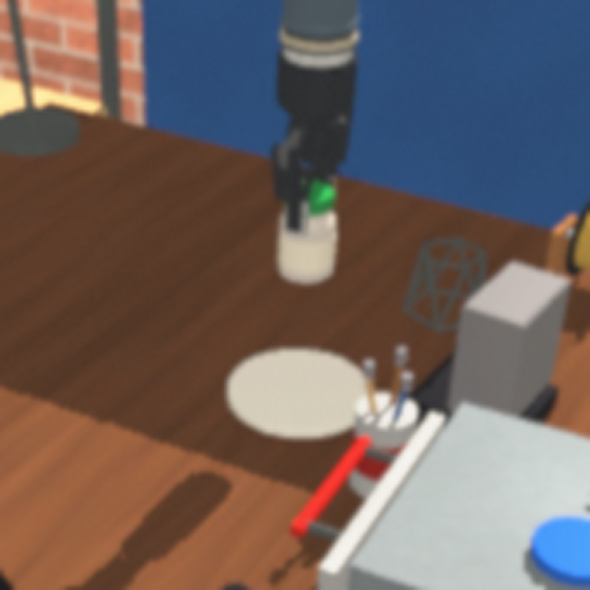

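The jar is held upright above the board's middle, with its underside at about z 0.158. Lowering 14.6 cm sets it on the 12 mm board.

```bash
python3 -m creep '{"claw":[5,5,5,5,5,5,5,5,5],"dp":[[-0.1,0,1.5],[-0.1,0,4.5],[-0.1,0,8],[-0.1,0,11],[-0.1,0,12.8],[-0.1,0,13.8],[-0.1,0,14.3],[-0.1,0,14.6],[-0.1,0,14.6]],"roll":[0,0,0,0,0,0,0,0,0]}' ; python3 -c "
from h import *
plan((.405,.307,.19),2)
snap('top','t13');d=snap('scene','s13')
cv2.imwrite('pics/c15.png',np.hstack([cv2.resize(d['image'][110:210,280:380,::-1],(400,400)),cv2.resize(load('t13')['image'][180:280,180:280,::-1],(400,400))]))"
```

```text
t: 17.0
tcp_pos: [0.4054, 0.3074, 0.0494]
tool_rot: [1.0, 0.019, 0.001, -0.0]
force: [-1.1, 0.6, -1.8]
finger_gap: 0.617
tcp [0.4054 0.3074 0.0494] phi 2.21 tilt [ 0.001  0.001 -1.   ] q [ 0.43  0.64  1.86 -0.    0.64  1.96] gap 0.6174171764919473 t 17.0 F [-1.1  0.6 -1.8]
dp cm [ -0.03   0.03 -14.06] roll 0.004
```

View pics/c15.png

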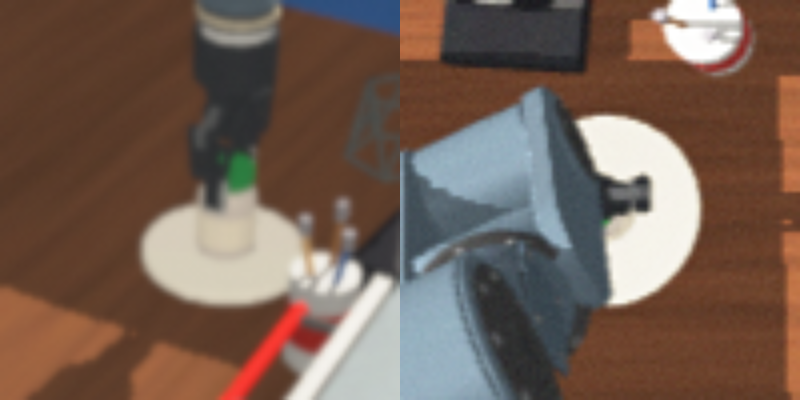

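It's about 1 mm above the board, with the load still hanging. I'll ease down and release, then lift straight up.

```bash
python3 -m creep '{"claw":[5,5,5],"dp":[[0,0,0.05],[0,0,0.1],[0,0,0.15]],"roll":[0,0,0]}'; python3 -m creep '{"claw":[6,7,8.5,8.5,8.5,8.5,8.5,8.5,8.5,8.5,8.5,8.5],"dp":[[0,0,0],[0,0,0],[0,0,0],[0,0,0],[0,0,-1],[0,0,-2.5],[0,0,-5],[0,0,-8],[0,0,-11],[0,0,-14],[0,0,-16.5],[0,0,-17.5]],"roll":[0,0,0,0,0,0,0,0,0,0,0,0]}'; python3 -c "
from h import *
d=snap('scene','s14');plan((.56,.0435,.215),92)
P=world(d);h=cv2.cvtColor(d['image'],cv2.COLOR_RGB2HSV).astype(int)
g=(h[...,0]>45)&(h[...,0]<80)&(h[...,1]>110)&(abs(P[...,0]-.405)<.08)&(abs(P[...,1]-.307)<.08)
q=P[g];print(q.min(0),q.max(0),cv2.minEnclosingCircle(q[:,:2].astype(np.float32)))
cv2.imwrite('pics/c16.png',cv2.resize(d['image'][80:230,270:420,::-1],(590,590),interpolation=cv2.INTER_CUBIC))"
```

```text
t: 17.4
tcp_pos: [0.4051, 0.3075, 0.0483]
tool_rot: [1.0, 0.019, 0.0, -0.0]
force: [-1.8, -1.0, 8.5]
finger_gap: 0.616
t: 18.6
tcp_pos: [0.406, 0.3079, 0.2255]
tool_rot: [1.0, 0.019, 0.003, -0.001]
force: [-0.1, 1.1, -0.6]
finger_gap: 0.997
tcp [0.4062 0.308  0.2258] phi 2.23 tilt [ 0.006  0.003 -1.   ] q [0.43 0.36 1.71 0.   1.07 1.96] gap 0.9919394196907713 t 18.65 F [-0.4  0.3  1. ]
dp cm [14.33 27.03  1.09] roll -1.567
[0.38168168 0.27933751 0.08823319] [0.43045362 0.33167997 0.1027414 ] ((0.4062279760837555, 0.30734798312187195), 0.02810717187821865)
```

View pics/c16.png

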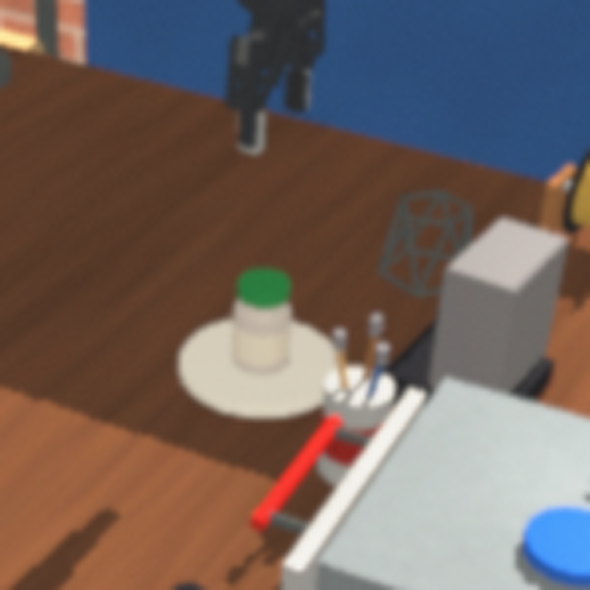

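The jar stands upright at (0.406, 0.307), within 2 mm of the board's middle. Next is the handle, with the jaws across the bar (φ=92.6°) and opened only 3.6 cm so the rear finger fits the 35 mm gap.

```bash
python3 -c "
from h import *
plan((.5728,.0438,.2256),92.6)"
```

```text
tcp [0.4062 0.308  0.2258] phi 2.23 tilt [ 0.006  0.003 -1.   ] q [0.43 0.36 1.71 0.   1.07 1.96] gap 0.9919394196907713 t 18.65 F [-0.4  0.3  1. ]
dp cm [15.62 27.05  0.04] roll -1.577
```

```bash
python3 -m creep '{"claw":[8.5,8.5,8,7,6,5,4,3.6,3.6,3.6,3.6,3.6],"dp":[[1,1.7,0],[2.5,4.3,0],[4,7,0],[5.6,9.7,0],[7.2,12.4,0],[8.7,15.1,0],[10.3,17.8,0],[11.8,20.5,0],[13.2,23,0],[14.4,25,0],[15.3,26.5,0],[15.6,27,0]],"roll":[-0.07,-0.2,-0.34,-0.48,-0.62,-0.76,-0.9,-1.04,-1.18,-1.32,-1.46,-1.58]}'; python3 -m creep '{"claw":[3.6,3.6,3.6],"dp":[[0,0,0],[0,0,0],[0,0,0]],"roll":[0,0,0]}'; python3 -c "
from h import *
plan((.5728,.0438,.092),92.6)
snap('top','t15');d=snap('scene','s15')
P=world(d)
m=(abs(P[...,0]-.573)<.09)&(abs(P[...,1]-.044)<.07)&(P[...,2]>.2)
q=P[m]
for z in np.arange(.2,.34,.01):
    k=q[(q[:,2]>z)&(q[:,2]<z+.01)]
    if len(k): print(round(z,2),len(k),k.min(0).round(3),k.max(0).round(3))
cv2.imwrite('pics/c17.png',np.hstack([cv2.resize(d['image'][100:240,280:420,::-1],(400,400)),cv2.resize(load('t15')['image'][100:240,240:380,::-1],(400,400))]))"
```

```text
t: 19.85
tcp_pos: [0.5714, 0.0417, 0.2208]
tool_rot: [0.689, 0.725, -0.001, -0.001]
force: [0.1, 0.3, 0.0]
finger_gap: 0.419
t: 20.15
tcp_pos: [0.5703, 0.0441, 0.2218]
tool_rot: [0.69, 0.723, -0.0, -0.001]
force: [0.1, -0.2, -0.5]
finger_gap: 0.425
tcp [0.5703 0.0441 0.2218] phi 92.69 tilt [-0.002  0.    -1.   ] q [-0.12  0.45  1.56  0.    1.14 -0.17] gap 0.42508340467849653 t 20.15 F [ 0.1 -0.2 -0.5]
dp cm [-0.05  0.27 12.98] roll 0.002
0.23 3 [0.547 0.034 0.238] [0.59  0.048 0.239]
0.24 33 [0.542 0.031 0.24 ] [0.602 0.054 0.25 ]
0.25 47 [0.541 0.028 0.25 ] [0.603 0.053 0.26 ]
0.26 38 [0.541 0.03  0.26 ] [0.603 0.05  0.27 ]
0.27 39 [0.54  0.029 0.27 ] [0.604 0.054 0.28 ]
0.28 72 [0.522 0.027 0.28 ] [0.621 0.054 0.29 ]
0.29 105 [0.519 0.024 0.29 ] [0.624 0.057 0.3  ]
0.3 102 [0.516 0.024 0.3  ] [0.629 0.059 0.31 ]
0.31 106 [0.512 0.023 0.31 ] [0.631 0.063 0.32 ]
0.32 123 [0.508 0.023 0.32 ] [0.636 0.058 0.33 ]
0.33 183 [0.508 0.02  0.33 ] [0.639 0.06  0.34 ]
0.34 142 [0.515 0.021 0.34 ] [0.627 0.052 0.35 ]
```

View pics/c17.png

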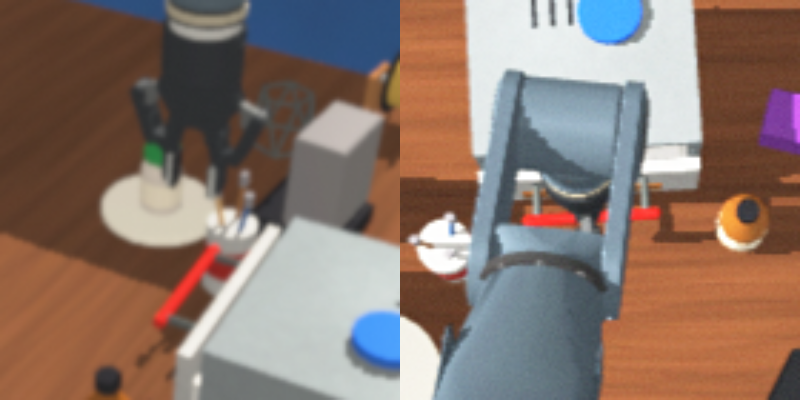

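In the depth profile the fingers span x ±31 mm about the TCP, and the knuckles span ±52 mm from 40 mm above the tips. Both clear the tray's front (top at 0.138) and the oven. I'll descend to just above the bar, check the centring, then go on.

```bash
python3 -m creep '{"claw":[3.6,3.6,3.6,3.6,3.6,3.6],"dp":[[0,0.25,2],[0,0.25,5],[0,0.25,7.5],[0,0.25,8.5],[0,0.25,8.5],[0,0.25,8.5]],"roll":[0,0,0,0,0,0]}'; python3 -c "
from h import *
plan((.5728,.0438,.092),92.6)
d=snap('scene','s16')
P=world(d);h=cv2.cvtColor(d['image'],cv2.COLOR_RGB2HSV).astype(int)
m=(abs(P[...,0]-.573)<.09)&(abs(P[...,1]-.044)<.07)&(P[...,2]>.14)&(h[...,2]<150);q=P[m]
for z in np.arange(.14,.21,.01):
    k=q[(q[:,2]>z)&(q[:,2]<z+.01)]
    if len(k): print(round(z,2),len(k),k.min(0).round(3),k.max(0).round(3))
r=((h[...,0]<6)|(h[...,0]>174))&(h[...,1]>150)&(P[...,2]>.11)&(P[...,2]<.14)&(abs(P[...,1]-.05)<.12)&(abs(P[...,0]-.57)<.03)
print(P[r].mean(0),cv2.minAreaRect(P[r][:,:2].astype(np.float32)))
cv2.imwrite('pics/c18.png',cv2.resize(d['image'][130:230,300:400,::-1],(590,590),interpolation=cv2.INTER_CUBIC))"
```

```text
t: 20.85
tcp_pos: [0.5744, 0.0437, 0.1382]
tool_rot: [0.69, 0.724, 0.0, 0.001]
force: [-0.2, -0.2, -0.1]
finger_gap: 0.426
tcp [0.5744 0.0437 0.1382] phi 92.75 tilt [ 0.002 -0.    -1.   ] q [-0.12  0.56  1.63  0.    0.95 -0.17] gap 0.42597090167786905 t 20.85 F [-0.2 -0.2 -0.1]
dp cm [ 0.01 -0.16  4.62] roll 0.003
0.15 7 [0.554 0.029 0.155] [0.6   0.049 0.16 ]
0.16 34 [0.544 0.03  0.16 ] [0.607 0.052 0.17 ]
0.17 34 [0.546 0.03  0.17 ] [0.607 0.053 0.18 ]
0.18 32 [0.546 0.029 0.181] [0.607 0.05  0.19 ]
0.19 36 [0.535 0.026 0.191] [0.619 0.049 0.2  ]
0.2 88 [0.525 0.027 0.2  ] [0.625 0.055 0.21 ]
[0.57585106 0.02107714 0.12259033] ((0.5748609304428101, 0.028996195644140244), (0.012523951008915901, 0.12163891643285751), 3.223766803741455)
```

View pics/c18.png

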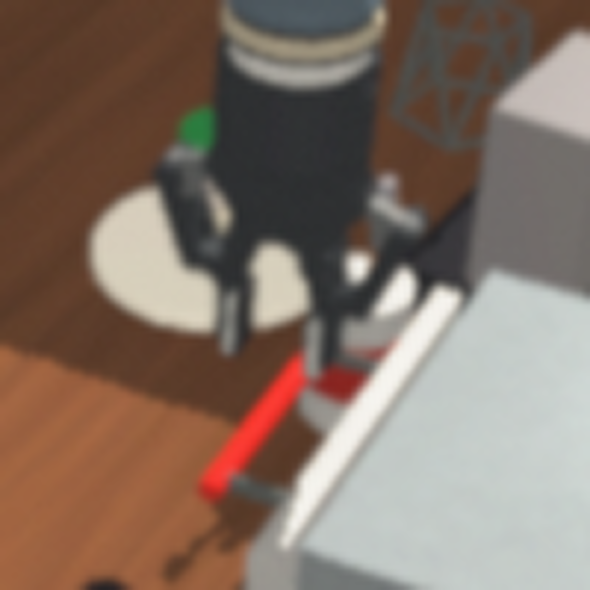

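In the same view the finger middle is at x 0.5755 and the bar at 0.5743, so I'll shift 1 mm. The tips straddle the bar. I'll descend the rest and close.

```bash
python3 -m creep '{"claw":[3.6,3.6,3.6,3.6,3.6],"dp":[[0,-0.1,0.8],[0,-0.1,2.2],[0,-0.1,3.6],[0,-0.1,4.6],[0,-0.1,4.7]],"roll":[0,0,0,0,0]}' 60; python3 -m creep '{"claw":[0.6,0.6,0.6,0.6,0.6,0.6,0.6],"dp":[[0,0,0],[0,0,0],[0,0,0],[0,0,0],[0,0,0],[0,0,0],[0,0,0]],"roll":[0,0,0,0,0,0,0]}' 60; python3 -c "
from h import *
plan((.5728,.0438,.092),92.6)
d=snap('scene','s17')
cv2.imwrite('pics/c19.png',cv2.resize(d['image'][130:230,300:400,::-1],(590,590),interpolation=cv2.INTER_CUBIC))"
```

```text
t: 21.4
tcp_pos: [0.5719, 0.0436, 0.0895]
tool_rot: [0.69, 0.724, -0.001, -0.001]
force: [-0.0, 0.5, -0.3]
finger_gap: 0.423
t: 22.1
tcp_pos: [0.5731, 0.0435, 0.091]
tool_rot: [0.69, 0.724, 0.0, 0.0]
force: [-0.4, -0.2, 4.7]
finger_gap: 0.123
tcp [0.5731 0.0435 0.091 ] phi 92.75 tilt [ 0.001 -0.    -1.   ] q [-0.12  0.63  1.67  0.    0.84 -0.17] gap 0.12339857239387952 t 22.1 F [-0.4 -0.2  4.7]
dp cm [ 0.03 -0.03 -0.1 ] roll 0.003
```

View pics/c19.png

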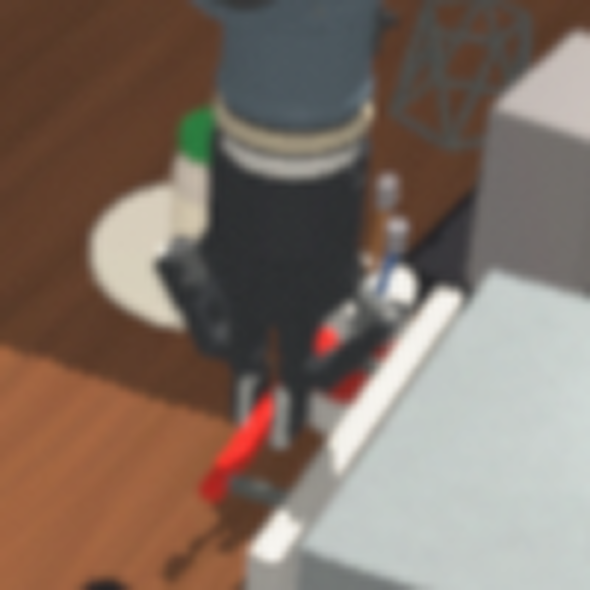

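The gripper is on the bar, stopped at about 11–13 mm. I'll pull along tool −y, slowly.

```bash
python3 -m creep '{"claw":[0.6,0.6,0.6,0.6,0.6,0.6,0.6,0.6,0.6,0.6,0.6,0.6],"dp":[[0,-0.3,0],[0,-1,0],[0,-2,0],[0,-3.2,0],[0,-4.4,0],[0,-5.6,0],[0,-6.8,0],[0,-8,0],[0,-9.2,0],[0,-10.4,0],[0,-11.4,0],[0,-12,0]],"roll":[0,0,0,0,0,0,0,0,0,0,0,0]}'; python3 -m creep '{"claw":[0.6,0.6,0.6],"dp":[[0,-0.2,0],[0,-0.4,0],[0,-0.6,0]],"roll":[0,0,0]}'
python3 -c "
from h import *
plan((.5728,.0438,.091),92.6)"
```

```text
t: 23.35
tcp_pos: [0.4517, 0.0381, 0.091]
tool_rot: [0.69, 0.724, 0.0, 0.0]
force: [1.5, 2.0, 6.5]
finger_gap: 0.125
t: 23.65
tcp_pos: [0.4465, 0.0379, 0.091]
tool_rot: [0.69, 0.724, 0.001, 0.0]
force: [1.1, 2.2, 8.0]
finger_gap: 0.117
tcp [0.4465 0.0379 0.091 ] phi 92.73 tilt [ 0.001  0.    -1.   ] q [-0.17  0.52  1.98  0.    0.64 -0.21] gap 0.11714874755823233 t 23.65 F [1.1 2.2 8. ]
dp cm [-1.000e-02  1.265e+01  1.000e-02] roll 0.002
```

```bash
for i in 1 ; do python3 -m creep '{"claw":[0.6,0.6,0.6,0.6],"dp":[[0,-0.2,0],[0,-0.4,0],[0,-0.6,0],[0,-0.7,0]],"roll":[0,0,0,0]}'; done; python3 -m creep '{"claw":[0.6,0.6,0.6],"dp":[[0,-0.2,0],[0,-0.3,0],[0,-0.4,0]],"roll":[0,0,0]}'
```

```text
t: 24.05
tcp_pos: [0.4394, 0.0375, 0.091]
tool_rot: [0.69, 0.724, 0.0, 0.0]
force: [1.1, 2.5, 8.5]
finger_gap: 0.128
t: 24.35
tcp_pos: [0.4355, 0.0374, 0.091]
tool_rot: [0.69, 0.724, 0.001, 0.0]
force: [1.0, 2.9, 8.0]
finger_gap: 0.129
```

```bash
python3 -m creep '{"claw":[0.6,0.6,0.6],"dp":[[0,-0.2,0],[0,-0.3,0],[0,-0.4,0]],"roll":[0,0,0]}';  python3 -m creep '{"claw":[0.6,0.6,0.6],"dp":[[0,-0.2,0],[0,-0.3,0],[0,-0.4,0]],"roll":[0,0,0]}'
```

```text
t: 24.65
tcp_pos: [0.4352, 0.0373, 0.091]
tool_rot: [0.691, 0.723, 0.003, 0.003]
force: [9.4, 6.8, -0.9]
finger_gap: 0.124
t: 24.95
tcp_pos: [0.4354, 0.0372, 0.0911]
tool_rot: [0.691, 0.723, 0.006, 0.006]
force: [16.1, 10.8, -7.7]
finger_gap: 0.124
```

The force rises and the position has stopped at x 0.435. That is 138 mm of travel plus about 12 mm initially out, so the tray is at its stop. I'll relax most of the overtravel, open partly and lift.

```bash
python3 -m creep '{"claw":[0.6,0.6,3.4,3.4,3.4,3.4,3.4],"dp":[[0,0.3,0],[0,0.6,0],[0,0.6,0],[0,0.6,0],[0,0.6,0],[0,0.6,0],[0,0.6,0]],"roll":[0,0,0,0,0,0,0]}'; python3 -c "
from h import *
plan((.4355,.0372,.091),92.6)
d=snap('scene','s18')
cv2.imwrite('pics/c20.png',cv2.resize(d['image'][120:250,270:400,::-1],(590,590),interpolation=cv2.INTER_CUBIC))"
```

```text
t: 25.65
tcp_pos: [0.4332, 0.0369, 0.0902]
tool_rot: [0.69, 0.724, -0.0, -0.0]
force: [0.2, 0.6, -0.2]
finger_gap: 0.398
tcp [0.4332 0.0369 0.0902] phi 92.74 tilt [-0.001  0.    -1.   ] q [-0.17  0.51  2.01 -0.    0.62 -0.22] gap 0.39785970853449726 t 25.65 F [ 0.2  0.6 -0.2]
dp cm [ 0.02  0.23 -0.08] roll 0.003
```

View pics/c20.png

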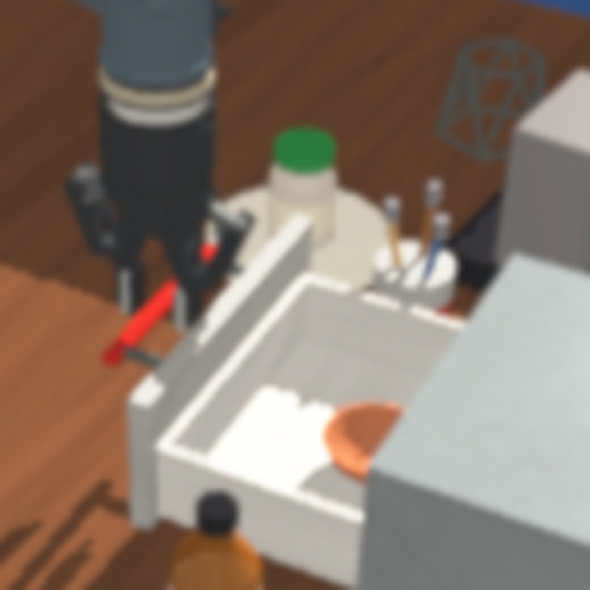

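The tray is out and the bar is free between the open fingers. I'll lift straight up and then check everything.

```bash
python3 -m creep '{"claw":[3.4,3.4,3.4,3.4,3.4,3.4,3.4,3.4],"dp":[[0,0.15,-0.7],[0,0.15,-2],[0,0.15,-4],[0,0.15,-7],[0,0.15,-10],[0,0.15,-13],[0,0.15,-15],[0,0.15,-16]],"roll":[0,0,0,0,0,0,0,0]}'; python3 -m creep '{"claw":[3.4,3.4,3.4,3.4,3.4,3.4,3.4,3.4],"dp":[[2,-0,0],[6,0,0],[-0,0,0],[-0,0,0],[-0,0,0],[-0,0,0],[-0,0,0],[0,0,0]],"roll":[0,0,0,0,0,0,0,0]}'
python3 - <<'E'
from h import *
plan((.4355,.0372,.091),92.6)
for a,b in(('top','tF'),('scene','sF')):
    d=snap(a,b)
    P=world(d);h=cv2.cvtColor(d['image'],cv2.COLOR_RGB2HSV).astype(int);H,s,v=h[...,0],h[...,1],h[...,2];x,y,z=P[...,0],P[...,1],P[...,2]
    def rep(n,m):
        k,l,st,c=cv2.connectedComponentsWithStats(m.astype(np.uint8))
        if k<2: return
        i=np.argmax(st[1:,4])+1;p=P[l==i];xy=p[:,:2].astype(np.float32)
        r=cv2.minAreaRect(xy);print(b,n,len(p),p.mean(0).round(4),'circ',np.round(cv2.minEnclosingCircle(xy)[0],4),np.round(r[0],4),np.round(r[1],4),round(r[2],1))
    rep('cap',(H>45)&(H<80)&(s>110)&(z>.08)&(z<.115)&(x>.3)&(x<.5)&(y>.2)&(y<.4))
    rep('board',(s<70)&(v>100)&(z>.004)&(z<.02)&(y>.15)&(y<.4)&(x>.3)&(x<.5))
    rep('handle',((H<6)|(H>174))&(s>150)&(z>.11)&(z<.14)&(abs(y-.05)<.12)&(x>.38)&(x<.65))
    rep('front',(z>.125)&(z<.143)&(y>-.12)&(y<.22)&(x>.42)&(x<.55)&(s<60))
    rep('dial',(abs(x-.589)<.05)&(abs(y+.381)<.05)&(z>.118)&(z<.14))
    rep('brick',(z>.05)&(z<.07)&(y<-.15)&(y>-.4)&(x>.3)&(x<.5)&(H>15)&(H<35)&(s<130)&(v>130))
    rep('lid',(H>95)&(H<125)&(s>100)&(z>.155)&(z<.18)&(abs(y)<.2)&(x>.6)&(x<.9))
E
```

```text
t: 26.5
tcp_pos: [0.4362, 0.0369, 0.2528]
tool_rot: [0.69, 0.724, 0.001, 0.002]
force: [0.4, 0.6, -0.7]
finger_gap: 0.394
t: 27.3
tcp_pos: [0.4351, 0.0365, 0.2503]
tool_rot: [0.691, 0.723, -0.0, -0.0]
force: [-0.2, -0.8, 0.2]
finger_gap: 0.4
tcp [0.4351 0.0365 0.2503] phi 92.64 tilt [-0.001  0.    -1.   ] q [-0.17  0.22  1.84  0.    1.08 -0.22] gap 0.4002299935288209 t 27.3 F [-0.2 -0.8  0.2]
dp cm [ 0.06  0.05 15.93] roll 0.001
tF cap 173 [0.4025 0.3075 0.1012] circ [0.4019 0.3079] [0.403  0.3081] [0.0451 0.0444] 64.1
tF board 1435 [0.402  0.3066 0.0113] circ [0.4026 0.3099] [0.4022 0.3084] [0.1564 0.1578] 89.2
tF handle 38 [0.4309 0.0994 0.1233] circ [0.4311 0.0976] [0.4315 0.0976] [0.0123 0.031 ] 2.7
tF front 82 [ 0.4873 -0.055   0.1361] circ [ 0.4879 -0.0546] [ 0.4883 -0.0546] [0.0158 0.0471] 1.5
tF dial 91 [ 0.5872 -0.379   0.1276] circ [ 0.5885 -0.3825] [ 0.5881 -0.3795] [0.0558 0.0165] 7.7
tF brick 626 [ 0.4032 -0.3146  0.059 ] circ [ 0.4036 -0.3146] [ 0.4038 -0.3146] [0.0585 0.1146] 84.6
tF lid 408 [0.7913 0.0227 0.1656] circ [0.7922 0.0229] [0.7917 0.0226] [0.0701 0.0695] 1.4
sF cap 98 [0.408  0.3012 0.0983] circ [0.4065 0.3054] [0.4068 0.3039] [0.0467 0.0472] 1.7
sF board 242 [0.4469 0.318  0.0097] circ [0.4391 0.3257] [0.446  0.3275] [0.0563 0.1365] 14.9
sF handle 129 [0.4386 0.0305 0.1226] circ [0.436  0.0338] [0.4368 0.0338] [0.0127 0.1431] 2.4
sF front 334 [0.4884 0.0263 0.1341] circ [0.4894 0.0384] [0.486  0.0383] [0.0174 0.2432] 2.8
sF dial 182 [ 0.5917 -0.3843  0.1268] circ [ 0.5905 -0.3809] [ 0.591  -0.3827] [0.0536 0.0145] 12.3
sF brick 789 [ 0.4097 -0.3206  0.0578] circ [ 0.4063 -0.3184] [ 0.4055 -0.3178] [0.0583 0.1159] 85.5
sF lid 438 [0.7953 0.0157 0.1643] circ [0.7936 0.0204] [0.7945 0.0199] [0.0697 0.0703] 2.7
```

View pics/sF.png

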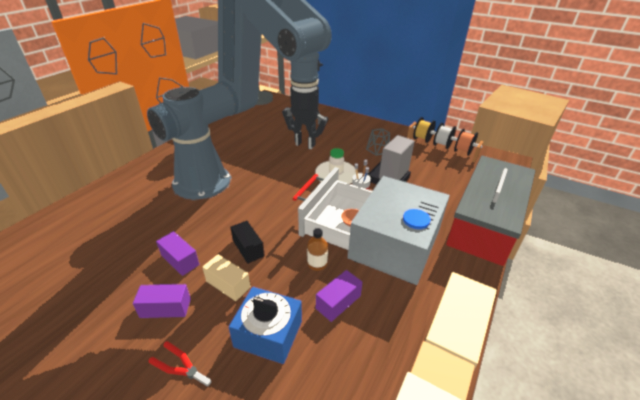

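View pics/tF.png

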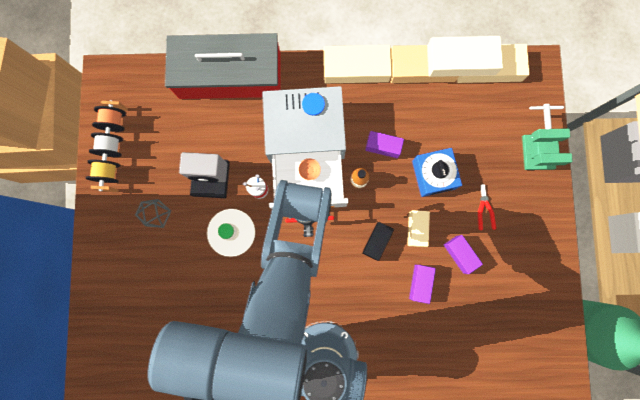

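The pictures show:
- The tray is fully out, with its handle near scene (305,186).
- The jar stands on the middle of the board at top (226,231).
- The brick, bottle, can, lid, pliers and wire form are where they were.
- The gripper is clear of everything.

I'll hand it in.

```bash
python3 -c "
from station import workorder
print(workorder.sign_off())"
```

```text
the job is handed in; nothing more can be done
None
```

The job is done and was handed in at about 27 s of the 72 s allowed. The gripper is open, with the fingertips more than 10 cm above the handle and touching nothing.

- **Dial:** I turned it about 63° anticlockwise with the tray still in, until the torque levelled off at about 0.9 N·m at the stop. Afterwards the scene view put the bar at 12.3°, against a controller yaw of about 12°. The top view gave 7.7°, and I trusted the stop torque and the scene view over it.
- **Jar:** it was the one in the tray's way, so I lifted it onto the board. It stands upright within about 2 mm of the middle.
- **Tray:** I pulled it until the force rose and it stopped moving. The handle moved 138 mm, and I estimate the tray started about 12 mm out.
- **Everything else:** the firebrick and tin lid measured within about 1 mm of their first positions. The can, bottle, pliers and wire form look unmoved in the final pictures.

**TCP height disagreement:** the reported TCP height disagreed with the cameras by about 34 mm, with the real tips higher. Because of that, my first try at the dial closed above the bar without touching anything. I corrected for the offset in the later moves.

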